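# Pack the biscuit gift boxes and close the carton

### The job

Pack all the little biscuit gift boxes on the table into the open shipping carton: one to a pocket of the grey tray, lying flat on the pocket's floor with the clear window facing up (the ones standing on edge have to be turned). Once all are in, close the carton: first fold both short end flaps down flat, and only then fold both long flaps down flat over them, and leave the tub, the tape dispenser and the jar where they stand.

Things in the scene. Friction and masses are not known exactly. Their poses are not given: they have to be found in the camera images.
- carton: open brown corrugated carton standing fast on the table, outside 144 (x) by 280 (y, long side) by 50 mm high, walls 4 mm. Origin: centre of its underside; x away from the robot, y to its left along the long side, z up. A grey pulp tray inside has six square pockets 60 mm wide, 6 mm deep, at x = +-33, y = -82, 0, +82 mm: pocket floors 6 mm, tray top 12 mm above the table; nothing above that to the rim
- pocket_1 (a point): centre of the floor of the near left pocket of the tray, 6 mm above the table; axes as the carton's
- pocket_2 (a point): centre of the floor of the far left pocket of the tray, 6 mm above the table; axes as the carton's
- pocket_3 (a point): centre of the floor of the near middle pocket of the tray, 6 mm above the table; axes as the carton's
- pocket_4 (a point): centre of the floor of the far middle pocket of the tray, 6 mm above the table; axes as the carton's
- pocket_5 (a point): centre of the floor of the near right pocket of the tray, 6 mm above the table; axes as the carton's
- pocket_6 (a point): centre of the floor of the far right pocket of the tray, 6 mm above the table; axes as the carton's
- pack_a_mid (a point): biscuit gift box 52 x 52 mm square, 36 mm thick, about 80 g: cream sides with a dark red band, plain brown base, opposite it the window face, a red frame round biscuits. Point: its centre; z axis out of the window face. May be absent. At the start it lies flat on the table, window up.
- pack_b_mid (a point): biscuit gift box 52 x 52 mm square, 36 mm thick, about 80 g: cream sides with a dark red band, plain brown base, opposite it the window face, a red frame round biscuits. Point: its centre; z axis out of the window face. May be absent. At the start it lies flat on the table, window up.
- pack_c_mid (a point): biscuit gift box 52 x 52 mm square, 36 mm thick, about 80 g: cream sides with a dark red band, plain brown base, opposite it the window face, a red frame round biscuits. Point: its centre; z axis out of the window face. May be absent. At the start it lies flat on the table, window up.
- pack_d_mid (a point): biscuit gift box 52 x 52 mm square, 36 mm thick, about 80 g: cream sides with a dark red band, plain brown base, opposite it the window face, a red frame round biscuits. Point: its centre; z axis out of the window face. May be absent. At the start it stands on edge on the table (52 mm high, 36 mm deep), its window facing sideways, any way round; pushed near its top it tips over.
- pack_e_mid (a point): biscuit gift box 52 x 52 mm square, 36 mm thick, about 80 g: cream sides with a dark red band, plain brown base, opposite it the window face, a red frame round biscuits. Point: its centre; z axis out of the window face. May be absent. At the start it stands on edge on the table (52 mm high, 36 mm deep), its window facing sideways, any way round; pushed near its top it tips over.
- pack_f_mid (a point): biscuit gift box 52 x 52 mm square, 36 mm thick, about 80 g: cream sides with a dark red band, plain brown base, opposite it the window face, a red frame round biscuits. Point: its centre; z axis out of the window face. May be absent. At the start it stands on edge on the table (52 mm high, 36 mm deep), its window facing sideways, any way round; pushed near its top it tips over.
- end_flap_left (a joint): left end flap, on the carton's short side at +y; 138 mm wide, reaching 72 mm from its crease, 3 mm thick. Value in rad: 0 = folded flat shut over the carton, 1.57 = straight up, up to 2.75 = folded outwards (stop); it starts open, leaning outwards. The crease is stiff enough (0.035 N m) that it stays where it is left
- end_flap_left_hinge (a point): middle of the crease line of the left end flap, 51.5 mm above the table; axes as the carton's
- end_flap_right (a joint): right end flap, on the carton's short side at -y; 138 mm wide, reaching 72 mm from its crease, 3 mm thick. Value in rad: 0 = folded flat shut over the carton, 1.57 = straight up, up to 2.75 = folded outwards (stop); it starts open, leaning outwards. The crease is stiff enough (0.035 N m) that it stays where it is left
- end_flap_right_hinge (a point): middle of the crease line of the right end flap, 51.5 mm above the table; axes as the carton's
- long_flap_near (a joint): near long flap, on the carton's long side at -x; 280 mm wide, reaching 72 mm from its crease, 3 mm thick. Value in rad: 0 = folded flat shut over the carton, 1.57 = straight up, up to 2.75 = folded outwards (stop); it starts open, leaning outwards. The crease is stiff enough (0.035 N m) that it stays where it is left
- long_flap_near_hinge (a point): middle of the crease line of the near long flap, 55 mm above the table; axes as the carton's
- long_flap_far (a joint): far long flap, on the carton's long side at +x; 280 mm wide, reaching 72 mm from its crease, 3 mm thick. Value in rad: 0 = folded flat shut over the carton, 1.57 = straight up, up to 2.75 = folded outwards (stop); it starts open, leaning outwards. The crease is stiff enough (0.035 N m) that it stays where it is left
- long_flap_far_hinge (a point): middle of the crease line of the far long flap, 55 mm above the table; axes as the carton's
- tub: bystander: open white plastic tub with brown filling, 110 x 170 x 55 mm, origin at the centre of its underside
- tape_dispenser: bystander: red hand tape dispenser with a brown roll, about 155 mm long, 95 mm high, origin under the roll
- sugar_jar: bystander: white jar with a red lid, 72 mm diameter, 100 mm high, origin at the centre of its underside
Things that resemble listed ones, but are neither listed nor needed, are in the scene too. What is shaped like the part that bears pack_e_mid but green or yellow is not meant.

How it is judged:
On the way, in this order (a step that is already met when the one before it is completed fails the run):
1. every gift box lies flat in a pocket of its own, window up (angle between each of pack_a_mid, pack_b_mid, pack_c_mid, pack_d_mid, pack_e_mid, pack_f_mid's own z axis and vertical below 0.12 rad and ((horizontal distance between pack_a_mid and pocket_1 below 0.01 m and z of pack_a_mid in the frame of pocket_1 below 0.022 m) or (horizontal distance between pack_a_mid and pocket_2 below 0.01 m and z of pack_a_mid in the frame of pocket_2 below 0.022 m) or (horizontal distance between pack_a_mid and pocket_3 below 0.01 m and z of pack_a_mid in the frame of pocket_3 below 0.022 m) or (horizontal distance between pack_a_mid and pocket_4 below 0.01 m and z of pack_a_mid in the frame of pocket_4 below 0.022 m) or (horizontal distance between pack_a_mid and pocket_5 below 0.01 m and z of pack_a_mid in the frame of pocket_5 below 0.022 m) or (horizontal distance between pack_a_mid and pocket_6 below 0.01 m and z of pack_a_mid in the frame of pocket_6 below 0.022 m)) and ((horizontal distance between pack_b_mid and pocket_1 below 0.01 m and z of pack_b_mid in the frame of pocket_1 below 0.022 m) or (horizontal distance between pack_b_mid and pocket_2 below 0.01 m and z of pack_b_mid in the frame of pocket_2 below 0.022 m) or (horizontal distance between pack_b_mid and pocket_3 below 0.01 m and z of pack_b_mid in the frame of pocket_3 below 0.022 m) or (horizontal distance between pack_b_mid and pocket_4 below 0.01 m and z of pack_b_mid in the frame of pocket_4 below 0.022 m) or (horizontal distance between pack_b_mid and pocket_5 below 0.01 m and z of pack_b_mid in the frame of pocket_5 below 0.022 m) or (horizontal distance between pack_b_mid and pocket_6 below 0.01 m and z of pack_b_mid in the frame of pocket_6 below 0.022 m)) and ((horizontal distance between pack_c_mid and pocket_1 below 0.01 m and z of pack_c_mid in the frame of pocket_1 below 0.022 m) or (horizontal distance between pack_c_mid and pocket_2 below 0.01 m and z of pack_c_mid in the frame of pocket_2 below 0.022 m) or (horizontal distance between pack_c_mid and pocket_3 below 0.01 m and z of pack_c_mid in the frame of pocket_3 below 0.022 m) or (horizontal distance between pack_c_mid and pocket_4 below 0.01 m and z of pack_c_mid in the frame of pocket_4 below 0.022 m) or (horizontal distance between pack_c_mid and pocket_5 below 0.01 m and z of pack_c_mid in the frame of pocket_5 below 0.022 m) or (horizontal distance between pack_c_mid and pocket_6 below 0.01 m and z of pack_c_mid in the frame of pocket_6 below 0.022 m)) and ((horizontal distance between pack_d_mid and pocket_1 below 0.01 m and z of pack_d_mid in the frame of pocket_1 below 0.022 m) or (horizontal distance between pack_d_mid and pocket_2 below 0.01 m and z of pack_d_mid in the frame of pocket_2 below 0.022 m) or (horizontal distance between pack_d_mid and pocket_3 below 0.01 m and z of pack_d_mid in the frame of pocket_3 below 0.022 m) or (horizontal distance between pack_d_mid and pocket_4 below 0.01 m and z of pack_d_mid in the frame of pocket_4 below 0.022 m) or (horizontal distance between pack_d_mid and pocket_5 below 0.01 m and z of pack_d_mid in the frame of pocket_5 below 0.022 m) or (horizontal distance between pack_d_mid and pocket_6 below 0.01 m and z of pack_d_mid in the frame of pocket_6 below 0.022 m)) and ((horizontal distance between pack_e_mid and pocket_1 below 0.01 m and z of pack_e_mid in the frame of pocket_1 below 0.022 m) or (horizontal distance between pack_e_mid and pocket_2 below 0.01 m and z of pack_e_mid in the frame of pocket_2 below 0.022 m) or (horizontal distance between pack_e_mid and pocket_3 below 0.01 m and z of pack_e_mid in the frame of pocket_3 below 0.022 m) or (horizontal distance between pack_e_mid and pocket_4 below 0.01 m and z of pack_e_mid in the frame of pocket_4 below 0.022 m) or (horizontal distance between pack_e_mid and pocket_5 below 0.01 m and z of pack_e_mid in the frame of pocket_5 below 0.022 m) or (horizontal distance between pack_e_mid and pocket_6 below 0.01 m and z of pack_e_mid in the frame of pocket_6 below 0.022 m)) and ((horizontal distance between pack_f_mid and pocket_1 below 0.01 m and z of pack_f_mid in the frame of pocket_1 below 0.022 m) or (horizontal distance between pack_f_mid and pocket_2 below 0.01 m and z of pack_f_mid in the frame of pocket_2 below 0.022 m) or (horizontal distance between pack_f_mid and pocket_3 below 0.01 m and z of pack_f_mid in the frame of pocket_3 below 0.022 m) or (horizontal distance between pack_f_mid and pocket_4 below 0.01 m and z of pack_f_mid in the frame of pocket_4 below 0.022 m) or (horizontal distance between pack_f_mid and pocket_5 below 0.01 m and z of pack_f_mid in the frame of pocket_5 below 0.022 m) or (horizontal distance between pack_f_mid and pocket_6 below 0.01 m and z of pack_f_mid in the frame of pocket_6 below 0.022 m))), for 0.2 s.
2. both end flaps are folded down flat (value of joint each of end_flap_left, end_flap_right below 0.12 rad), for 0.2 s.
3. both long flaps are folded down flat over them (value of joint each of long_flap_near, long_flap_far below 0.12 rad), for 0.2 s.
At the end, for the whole second after the job is handed in: every gift box present lies in a pocket, its centre within 10 mm sideways of the pocket's centre and less than 22 mm above the pocket's floor, window up within 0.12 rad, and all four flaps are folded down to within 0.12 rad of flat (all of step 1 and all of step 2 and all of step 3); the robot touches nothing.
It fails at once if the tub is pushed out of its place (distance of tub from where it was at the start of the episode above 0.03 m).
It fails at once if the tape dispenser is pushed out of its place (distance of tape_dispenser from where it was at the start of the episode above 0.03 m).
It fails at once if the jar is pushed out of its place (distance of sugar_jar from where it was at the start of the episode above 0.03 m).
It fails at once if a long flap is folded in while an end flap is still up (value of joint any of long_flap_near, long_flap_far below 0.8 rad and value of joint any of end_flap_left, end_flap_right above 0.3 rad).
Of pack_a, pack_b, pack_c only 2 to 3 are there at a start; the rules pass over those that are not, and their reading is None.
Of pack_d, pack_e, pack_f only 2 to 3 are there at a start; the rules pass over those that are not, and their reading is None.
At some moment in a run one of pack_a, pack_b, pack_c may be knocked a few centimetres aside while the robot is not near it.
Once in a run the grip may slacken for a moment while it holds something.
It also fails if it takes over 210 s, if anything falls off the work surface, if the arm or the gripper's body presses on something with over 40 N, if the wrist force passes 120 N, or if a joint passes its speed limit or range.

### The arm

A 6-joint arm with a two-finger parallel gripper is mounted at the origin on the work surface. World frame = base frame: x ahead of the robot, y to its left, z up, the work surface at z = 0. Lengths are in m, angles in rad, forces in N, time in s.
With the tool pointing down it reaches from about 0.3 to 0.75 m from the base axis. Payload 8.5 kg.
Tool frame: the origin (TCP) lies at the centre of the arm's flange, where the gripper is bolted on; the fingertips stand ahead of it and the grasp point (between the pads) lies 147 mm ahead of it (ctrl.nose_length is the z of the fingertips in the tool frame, in m); z points along the fingers, y is the line along which they close (so a half turn about z gives the same grasp; the last joint's range is limited). The gripper opens to 88 mm and grips with 3 to 60 N. Pads are 18 mm wide; open, the fingers measure 123 mm over their backs; the gripper's body (75 mm by 187 mm) begins 45 mm behind the grasp point.
Start: joints at [-1.472, 0.381, 1.297, -0, 1.464, -0.215], TCP at [0.17, -0.523, 0.405] pointing down, gripper open.
Joint ranges: [-3.11, 3.11], [-0.89, 2.33], [0.22, 2.48], [-1.42, 4.56], [0.17, 2.85], [-2.88, 2.88]. Speed limits (rad/s): [2.39, 2.39, 3.14, 3.14, 3.14, 3.14].

### API

Orientations are given as a unit quaternion [x, y, z, w].
In Python, from bench import readout, grab_frame, ctrl, models gives the robot as it stands.
- The arm moves only by the shell command python3 -m inch 'ROWS' [OPENING] [FORCE]. ROWS is text: rows parted by semicolons, each of 4 numbers parted by spaces: the shift along the tool's x, y, z in m, then the turn about the tool's z in degrees. In form: x y z roll; .... A call has 1 to 8 rows; each row shifts and turns the commanded pose from where the row before left it, along the tool's axes as they then stand; what a row does not reach is not made up. A row lasts 1/8 s, in which the tool goes at most 62.5 mm and 10.7 degrees, less where a joint would pass 70% of its speed; a pose out of reach is approached as far as the arm can. A call is refused whole if a number of a shift passes 0.0625 or a number of a turn 10.7, either way. A call with a gripper value outside its range is refused whole. OPENING is the closure, from -1 (fully open) to 1 (shut), set as the call begins (- or left out, the last holds). The fingers move at their own pace and stop on an object; FORCE is the grip in N (left out, the last holds). Time passes only in rows, so rows that do not move let the fingers close. It gives the time, the measured TCP pose, the force, the opening and the grip force at its end, in the units of the state.
- readout.get_state(): the state, without advancing time (a new reading comes with each control period).
- grab_frame(name): name is "side" or "top" or "wrist"; returns a dict with "color" (420x560x3 uint8, red, green, blue), "range_z" (420x560 float32, m along the optical axis (not along the pixel's ray), 0 where there is no reading), "fx", "fy", "cx", "cy" (pixels), "extrinsics" (4x4, takes a point from camera to world coordinates); the wrist camera has in their place "tool_from_camera" (4x4, takes a point from camera to tool coordinates, whose origin is the TCP and whose axes are the flange's). Camera axes: x right, y down, z forward; pixel columns grow to the right and rows downward; lengths in m; the calibration is good to about 2 mm. The wrist camera is an equidistant fisheye: a pixel r from the principal point sees the ray r / f radians off the axis. A picture is of the moment at which its call begins: read the wrist's pose just before it.
- ctrl.sign_off(): hands the job in; it is judged then, once.
Trained networks look in the newest picture that a camera, given by its name, has taken for a name from the list of things; names that differ only in an ending like _2 or _b are one class to them, and where a whole thing is asked for, a point or a joint stands for the part that bears it (a point fixed in the world has none). Each returns a list of dicts, best first, with "p" (0 to 1); they miss things now and then, are a little off and sometimes report something else, mostly with a low value. They report only what shows in the picture. A call takes as long as a camera call. They do not tell look-alikes from the thing itself.
- models.boxes_of(label, camera): "point" ([x, y, z] in m, in world coordinates, good to about 4 mm: the middle of the surface that is visible of it).
- models.outline_of(label, camera): "region" (420x560 bool, what is visible of it).
The state is a dict: "t": time; "qpos": joint angles; "qvel": joint speeds; "effort": joint torques, N m; "tcp_pos": TCP position; "ee_rot": TCP orientation; "wrist_force": force on the tool from outside, world axes, zero at the start; "torque": the same for the moment, N m; "finger_gap": finger opening in m; "finger_force": force on a finger pad.
Only numpy, scipy, OpenCV 4.12 (cv2) and the standard library are available. Lean on these libraries where they do the work, as an engineer would, in place of code of your own. Each camera call takes 0.05 s, during which the arm holds its last target. There are 200 camera calls.

## Working session

There is one attempt and no reset: what is moved stays moved. The work goes in short steps, Python scripts to look and compute and a shell command to move; the robot and the scene stay as the last step left them, time stands still between calls to the robot, and variables do not carry over. Pictures are saved under pics/ and viewed, at most 14 in all, crops included, and the job is handed in when it is done.

```bash
mkdir -p pics; ls; cat > h.py <<'E'
import numpy as np, cv2
from bench import readout, grab_frame, ctrl, models
from scipy.spatial.transform import Rotation as R
def save(f,n): cv2.imwrite('pics/'+n,cv2.cvtColor(f['color'],cv2.COLOR_RGB2BGR))
def cloud(f,E=None):
    z=f['range_z'];v,u=np.mgrid[:420,:560]
    p=np.stack([(u-f['cx'])/f['fx']*z,(v-f['cy'])/f['fy']*z,z],-1)
    E=f['extrinsics']
    return p@E[:3,:3].T+E[:3,3]
E
python3 - <<'E'
from h import *
s=readout.get_state();print(s,ctrl.nose_length)
for n in('top','side'):
    f=grab_frame(n);save(f,n+'0.png');print(n,f['fx'],f['extrinsics'].round(3).tolist())
    for l in('pack_a_mid','pack_d_mid','carton','tub','tape_dispenser','sugar_jar'):
        print(l,[(np.round(b['point'],3).tolist(),round(b['p'],2)) for b in models.boxes_of(l,n)])
E
```

```text
pics
{'t': 0.0, 'qpos': array([-1.47232948e+00,  3.81214931e-01,  1.29829265e+00, -1.96497656e-05,
        1.46359447e+00, -2.15303269e-01]), 'qvel': array([-0.00063498,  0.00078383,  0.00337371, -0.00091082, -0.00181334,
        0.00047212]), 'effort': array([-9.41370672e-04, -4.37925982e+01, -2.24558043e+01,  7.11748330e-02,
        3.52837681e-02, -1.06218938e-04]), 'tcp_pos': array([ 0.16974549, -0.52310081,  0.40411666]), 'ee_rot': array([ 9.87718313e-01,  1.56243284e-01,  3.43119327e-05, -7.53979539e-04]), 'wrist_force': array([-0.90154438, -0.70052333, -0.6297676 ]), 'torque': array([-0.05673815, -0.02906822, -0.05303881]), 'finger_force': 0.0, 'finger_gap': 0.08834736613337771} 0.166
top 415.4420140052074 [[-0.028, -0.982, 0.188, 0.299], [-0.999, 0.031, 0.011, -0.046], [-0.016, -0.188, -0.982, 1.433], [0.0, 0.0, 0.0, 1.0]]
pack_a_mid [([0.576, -0.232, 0.05], 0.68), ([0.555, 0.256, 0.055], 0.61), ([0.452, -0.34, 0.029], 0.58)]
pack_d_mid [([0.451, -0.146, 0.052], 0.72), ([0.451, -0.342, 0.031], 0.21)]
carton [([0.554, 0.25, 0.057], 0.65)]
tub [([0.783, -0.12, 0.025], 0.67)]
tape_dispenser [([0.484, -0.55, 0.067], 0.75), ([0.554, 0.257, 0.057], 0.23)]
sugar_jar [([0.379, 0.498, 0.103], 0.62)]
side 461.94326582749306 [[0.995, -0.023, 0.092, 0.45], [-0.092, -0.489, 0.868, -1.296], [0.025, -0.872, -0.489, 0.778], [0.0, 0.0, 0.0, 1.0]]
pack_a_mid [([0.455, -0.353, 0.03], 0.84), ([0.575, 0.41, 0.079], 0.45)]
pack_d_mid [([0.455, -0.16, 0.032], 0.56)]
carton [([0.542, 0.276, 0.05], 0.8)]
tub [([0.778, -0.135, 0.03], 0.73)]
tape_dispenser [([0.493, -0.614, 0.062], 0.79), ([0.547, 0.28, 0.054], 0.26)]
sugar_jar [([0.382, 0.492, 0.062], 0.93), ([0.603, -0.392, 0.04], 0.67)]
```

View pics/top0.png

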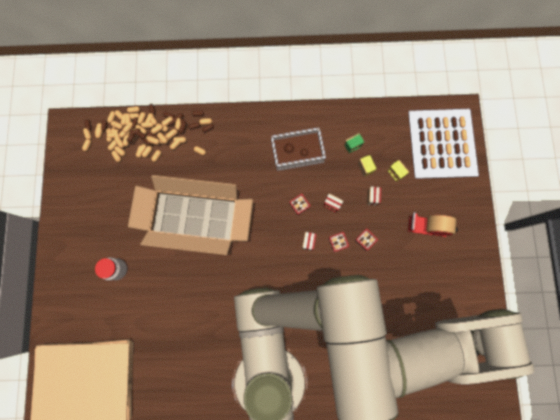

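View pics/side0.png

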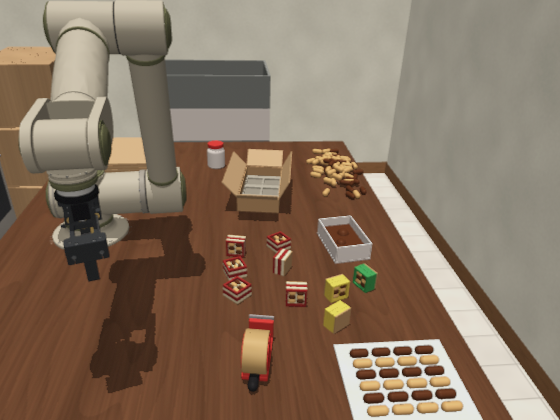

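```bash
cat >> h.py <<'E'
def blobs(f,zmin,zmax,lo,hi):
    P=cloud(f);ok=(f['range_z']>0)&(P[...,2]>zmin)&(P[...,2]<zmax)&(P[...,0]>lo[0])&(P[...,0]<hi[0])&(P[...,1]>lo[1])&(P[...,1]<hi[1])
    n,lab=cv2.connectedComponents(ok.astype(np.uint8))
    for i in range(1,n):
        m=lab==i
        if m.sum()<25: continue
        q=P[m]; zt=np.percentile(q[:,2],95); top=q[q[:,2]>zt-.008]
        r=cv2.minAreaRect(top[:,:2].astype(np.float32)*1000)
        uv=np.argwhere(m).mean(0)[::-1].round()
        print(uv,'n',m.sum(),'ztop %.3f'%zt,'rect c',np.round(r[0]).tolist(),'size',np.round(r[1]).tolist(),'ang %.0f'%r[2])
E
python3 - <<'E'
from h import *
f=grab_frame('top');P=cloud(f)
print('table z',np.median(P[270:290,180:230,2]))
blobs(f,.018,.2,(.35,-.45),(.65,.0))
blobs(f,.018,.2,(.65,-.45),(.8,-.15))
print('carton/long flap rows')
z=f['range_z']
blobs(f,.03,.25,(.35,.05),(.8,.45))
c=f['color']
big=cv2.resize(c[165:265,115:260],None,fx=5.4,fy=5.4,interpolation=cv2.INTER_CUBIC);cv2.imwrite('pics/cart.png',big[...,::-1])
# tray top / pockets points
m=(P[...,2]<.03)&(P[...,2]>.002)&(P[...,0]>.45)&(P[...,0]<.68)&(P[...,1]>.08)&(P[...,1]<.4)
sat=cv2.cvtColor(c,cv2.COLOR_RGB2HSV)[...,1]
m&=sat<60
q=P[m][:,:2].astype(np.float32)*1000;print('tray',len(q),cv2.minAreaRect(q),np.percentile(P[m][:,2],[5,50,95]))
f=grab_frame('side')
big=cv2.resize(f['color'][225:345,205:385],None,fx=4.4,fy=4.4,interpolation=cv2.INTER_CUBIC);cv2.imwrite('pics/packs.png',big[...,::-1])
blobs(f,.018,.2,(.35,-.45),(.65,-.05))
E
```

```text
table z -0.00030641213628090913
[374. 195.] n 210 ztop 0.056 rect c [601.0, -375.0] size [37.0, 53.0] ang 84
[299. 204.] n 249 ztop 0.038 rect c [580.0, -120.0] size [53.0, 52.0] ang 32
[333. 202.] n 186 ztop 0.055 rect c [580.0, -233.0] size [51.0, 37.0] ang 61
[366. 239.] n 261 ztop 0.038 rect c [452.0, -340.0] size [49.0, 53.0] ang 43
[309. 241.] n 185 ztop 0.056 rect c [451.0, -145.0] size [35.0, 52.0] ang 78
[338. 242.] n 258 ztop 0.038 rect c [447.0, -246.0] size [52.0, 52.0] ang 19
[353. 144.] n 149 ztop 0.056 rect c [784.0, -319.0] size [59.0, 30.0] ang 90
[314. 153.] n 326 ztop 0.054 rect c [751.0, -193.0] size [43.0, 84.0] ang 55
[367. 165.] n 209 ztop 0.055 rect c [709.0, -359.0] size [52.0, 37.0] ang 21
[392. 168.] n 33 ztop 0.054 rect c [694.0, -443.0] size [12.0, 23.0] ang 84
carton/long flap rows
[187. 214.] n 4290 ztop 0.111 rect c [545.0, 272.0] size [331.0, 229.0] ang 82
tray 2591 ((553.8762817382812, 248.81109619140625), (269.3097229003906, 130.05712890625), 81.71343231201172) [0.00305451 0.00826897 0.01557268]
[281. 250.] n 613 ztop 0.053 rect c [581.0, -235.0] size [58.0, 38.0] ang 58
[236. 243.] n 307 ztop 0.054 rect c [452.0, -148.0] size [42.0, 52.0] ang 78
[235. 265.] n 338 ztop 0.038 rect c [447.0, -249.0] size [53.0, 58.0] ang 19
[237. 287.] n 419 ztop 0.038 rect c [452.0, -343.0] size [57.0, 56.0] ang 41
[296. 290.] n 387 ztop 0.054 rect c [601.0, -378.0] size [40.0, 51.0] ang 82
```

View pics/cart.png

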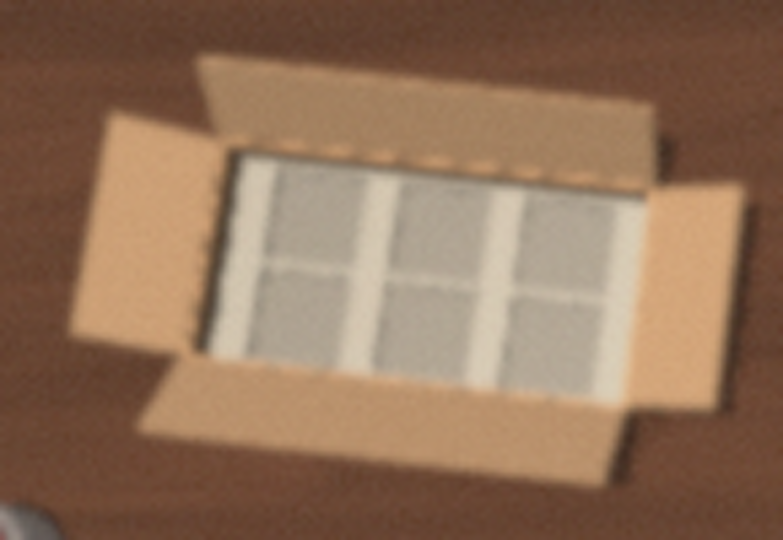

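View pics/packs.png

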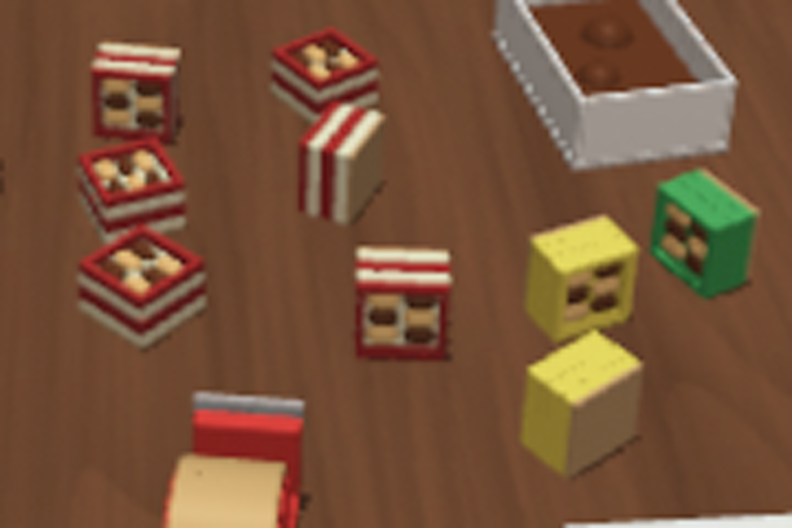

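```bash
cat > go.py <<'E'
import sys
from h import *
# usage: go.py x y psi ztip -> roll (deg), then tool-frame delta after roll
def pose():
    s=readout.get_state();r=R.from_quat(s['ee_rot']);p=s['tcp_pos'];ax=r.as_matrix()
    return s,p,np.degrees(np.arctan2(ax[1,0],ax[0,0])),ax
if __name__=='__main__':
    s,p,psi,ax=pose()
    x,y,t,zt=map(float,sys.argv[1:5])
    d=np.array([x,y,zt+.166])-p
    c,si=np.cos(np.radians(t)),np.sin(np.radians(t))
    print('t %.1f pos %s psi %.1f tilt %.4f gap %.3f ff %.1f wf %s'%(s['t'],p.round(4),psi,ax[2,2]+1,s['finger_gap'],s['finger_force'],s['wrist_force'].round(1)))
    print('roll %.1f  then tool dx %.4f dy %.4f dz %.4f'%(-((t-psi+180)%360-180),c*d[0]+si*d[1],si*d[0]-c*d[1],-d[2]))
E
python3 go.py .452 -.342 43 .010
```

```text
t 0.8 pos [ 0.1698 -0.5231  0.4048] psi 18.0 tilt 0.0000 gap 0.088 ff 0.0 wf [-0.3  0.2  0.3]
roll -25.0  then tool dx 0.3299 dy 0.0600 dz 0.2288
```

```bash
python3 -m inch '0 0 0.02 -8.3; 0 0 0.02 -8.3; 0 0 0.02 -8.4; 0.05 0.01 0 0; 0.06 0.01 0 0; 0.06 0.01 0 0; 0.06 0.01 0 0; 0.05 0.01 0.0 0' -1 20; python3 -m inch '0.05 0.01 0 0; 0 0 0 0;0 0 0 0'; python3 go.py .452 -.342 43 .010
python3 - <<'E'
from go import *
f=grab_frame('wrist');save(f,'w1.png');print({k:(np.round(v,3).tolist() if k not in('color','range_z') else 0) for k,v in f.items()})
E
```

```text
t: 1.8
tcp_pos: [0.4103, -0.3673, 0.3449]
ee_rot: [0.93, 0.367, 0.0, 0.0]
wrist_force: [-0.0, -0.7, -1.0]
finger_gap: 0.0879
finger_force: 0.0
t: 2.17
tcp_pos: [0.4518, -0.3422, 0.3447]
ee_rot: [0.93, 0.366, -0.0, -0.0]
wrist_force: [-0.6, -0.1, -0.1]
finger_gap: 0.088
finger_force: 0.0
t 2.2 pos [ 0.4518 -0.3422  0.3447] psi 43.0 tilt 0.0000 gap 0.088 ff 0.0 wf [-0.6 -0.1 -0.1]
roll -0.0  then tool dx 0.0003 dy -0.0001 dz 0.1687
{'color': 0, 'range_z': 0, 'fx': 325.192, 'fy': 325.192, 'cx': 281.323, 'cy': 203.362, 'tool_from_camera': [[0.0, -0.963, -0.27, 0.069], [1.0, 0.001, -0.001, -0.002], [0.001, -0.27, 0.963, 0.02], [0.0, 0.0, 0.0, 1.0]]}
```

View pics/w1.png

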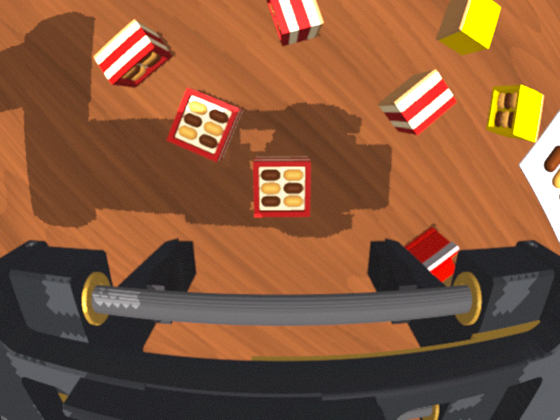

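```bash
python3 -m inch '0 0 0.05 0; 0 0 0.05 0; 0 0 0.05 0; 0 0 0.018 0;0 0 0 0;0 0 0 0'; python3 -m inch '0 0 0 0;0 0 0 0;0 0 0 0;0 0 0 0;0 0 0 0' 1 20; python3 -m inch '0 0 -0.05 0; 0 0 -0.05 0;0 0 -0.05 0; 0 0 -0.05 0; 0 0 0 0';python3 go.py .58 .17 -8.3 .2
```

```text
t: 2.98
tcp_pos: [0.4518, -0.3428, 0.1778]
ee_rot: [0.931, 0.366, 0.0, 0.001]
wrist_force: [-0.1, 0.3, 0.1]
finger_gap: 0.0883
finger_force: 0.0
t: 3.6
tcp_pos: [0.4521, -0.342, 0.1769]
ee_rot: [0.93, 0.366, 0.0, 0.0]
wrist_force: [-0.4, 0.4, 1.7]
finger_gap: 0.0517
finger_force: 20.0
t: 4.22
tcp_pos: [0.4521, -0.3419, 0.3802]
ee_rot: [0.93, 0.366, 0.001, 0.003]
wrist_force: [0.7, -0.4, -1.7]
finger_gap: 0.0522
finger_force: 20.0
t 4.2 pos [ 0.4521 -0.3419  0.3802] psi 43.0 tilt 0.0000 gap 0.052 ff 20.0 wf [ 0.7 -0.4 -1.7]
roll 51.3  then tool dx 0.0526 dy -0.5250 dz 0.0142
```

```bash
python3 -m inch '0 0 0 10; 0 0 0 10; 0 0 0 10; 0 0 0 10; 0 0 0 10; 0 0 0 1.3; 0 -0.05 0 0; 0 -0.06 0 0'; python3 -m inch '0 -0.06 0 0; 0 -0.06 0 0;0 -0.06 0 0;0 -0.06 0 0;0 -0.06 0 0;0 -0.06 0 0;0 -0.055 0 0; 0 0 0 0'; 
python3 - <<'E'
from go import *
s,p,psi,ax=pose();print(p,psi,s['finger_gap'])
f=grab_frame('wrist');save(f,'w2.png');np.save('w2.npy',f['range_z']);np.savez('w2.npz',p=p,ax=ax,T=f['tool_from_camera'],k=[f['fx'],f['cx'],f['cy']])
E
```

```text
t: 5.22
tcp_pos: [0.4679, -0.2325, 0.3756]
ee_rot: [0.997, -0.072, -0.001, -0.001]
wrist_force: [0.8, 0.3, -0.9]
finger_gap: 0.0517
finger_force: 20.0
t: 6.22
tcp_pos: [0.5278, 0.1805, 0.3756]
ee_rot: [0.998, -0.069, -0.001, -0.0]
wrist_force: [0.3, -1.3, -1.8]
finger_gap: 0.0519
finger_force: 20.0
[0.52780722 0.18051331 0.3755689 ] -7.868671007583237 0.05193514671559278
```

View pics/w2.png

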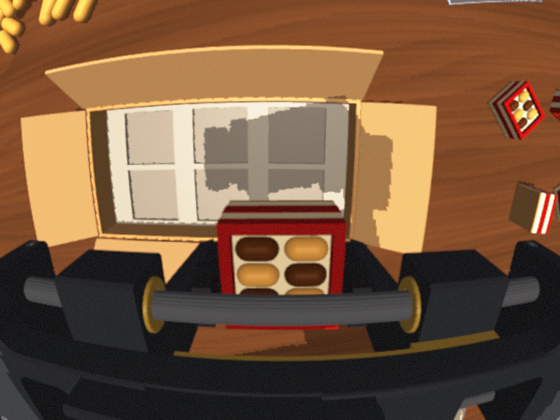

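```bash
cat >> h.py <<'E'
def wray(f,u,v):
    a=np.stack([np.asarray(u)-f['cx'],np.asarray(v)-f['cy']],-1)/f['fx'];r=np.linalg.norm(a,axis=-1,keepdims=True)
    return np.concatenate([a*np.sinc(r/np.pi),np.cos(r)],-1)
def wpix(f,p,ax,u,v,z):
    T=f['tool_from_camera'];d=wray(f,u,v)@T[:3,:3].T@ax.T;o=ax@T[:3,3]+p
    return o+d*((z-o[2])/d[...,2:])
def wcloud(f,p,ax):
    v,u=np.mgrid[:420,:560];d=wray(f,u,v);z=f['range_z'];T=f['tool_from_camera']
    q=d/d[...,2:]*z[...,None]
    return (q@T[:3,:3].T+T[:3,3])@ax.T+p
E
python3 - <<'E'
from h import *
n=np.load('w2.npz');f=dict(tool_from_camera=n['T'],fx=n['k'][0],cx=n['k'][1],cy=n['k'][2],range_z=np.load('w2.npy'))
p,ax=n['p'],n['ax']
W=wpix(f,p,ax,[184,258],[166,164],.012);print('crossings',W.round(4))
P=wcloud(f,p,ax)
print('table',np.median(P[10:30,300:400,2]),'tray',P[140:150,182:186,2].mean(),'pocket',np.median(P[120:150,140:165,2]))
# depth steps: ridge heights -> ridge cells
im=cv2.imread('pics/w2.png');hsv=cv2.cvtColor(im,cv2.COLOR_BGR2HSV)
m=(P[...,2]<.03)&(P[...,2]>.0)&(hsv[...,1]<70);m[200:]=0;m[:95]=0;m[:,:95]=0;m[:,356:]=0
c,si=np.cos(np.radians(-8.3)),np.sin(np.radians(-8.3))
for a in(-8.8,-8.3,-7.8):
    c,si=np.cos(np.radians(a)),np.sin(np.radians(a))
    q=P[m][:,:2]-[.55,.245]
    X=q@[c,si];Y=q@[-si,c]
    print(a,np.percentile(X,[1,99])*1000,np.percentile(Y,[.5,1,99,99.5])*1000)
# flap/wall rim points: z 45..56
w=P[(P[...,2]>.044)&(P[...,2]<.051)]
print(len(w))
# flaps angles
for nm,(u,v) in dict(far=(230,65),left=(50,180),right=(410,150)).items():
    print(nm,P[v,u].round(3))
E
```

```text
crossings [[0.5556 0.2858 0.012 ]
 [0.5453 0.2042 0.012 ]]
table 0.0002720022571281733 tray 0.012302998224575706 pocket 0.006360772296332279
-8.8 [-38.15424993  66.7897644 ] [-134.41313811 -133.14205714  132.74165802  134.44296717]
-8.3 [-38.12645138  66.73943955] [-134.5341273  -133.28923174  132.60941165  134.39337687]
-7.8 [-38.04625001  66.80074043] [-134.71429538 -133.43601904  132.43199783  134.31747599]
2805
far [0.639 0.206 0.102]
left [0.576 0.416 0.083]
right [0.552 0.063 0.083]
```

```bash
python3 go.py .5949 .3218 -7.8 .018
```

```text
t 6.3 pos [0.5279 0.1788 0.3757] psi -8.0 tilt 0.0000 gap 0.052 ff 20.0 wf [ 0.2 -0.4 -1.5]
roll -0.2  then tool dx 0.0470 dy -0.1508 dz 0.1917
```

```bash
python3 -m inch '0.01 -0.05 0 0; 0.02 -0.05 0 0; 0.017 -0.051 0 0; 0 0 0 0; 0 0 0.05 0; 0 0 0.05 0;0 0 0.05 0; 0 0 0 0'; python3 go.py .5949 .3218 -7.8 .018
```

```text
t: 7.28
tcp_pos: [0.596, 0.3181, 0.2233]
ee_rot: [0.997, -0.073, -0.004, 0.002]
wrist_force: [-1.0, -1.4, -0.4]
finger_gap: 0.0517
finger_force: 20.0
t 7.3 pos [0.596  0.3181 0.2233] psi -8.4 tilt 0.0000 gap 0.052 ff 20.0 wf [-1.  -1.4 -0.4]
roll -0.6  then tool dx -0.0016 dy -0.0036 dz 0.0393
```

```bash
python3 -m inch '-0.001 -0.003 0.02 0; 0 0 0.019 0; 0 0 0 0; 0 0 0 0'; python3 go.py .5949 .3218 -7.8 .018;  python3 -m inch '0 0 0 0; 0 0 0 0; 0 0 0 0' -0.4; python3 -m inch '0 0 -0.05 0; 0 0 -0.05 0;0 0 -0.05 0;0 0 0 0' ; python3 go.py .58 -.12 32 .010
```

```text
t: 7.78
tcp_pos: [0.5962, 0.323, 0.189]
ee_rot: [0.997, -0.073, 0.001, -0.0]
wrist_force: [0.1, -0.4, -1.2]
finger_gap: 0.0519
finger_force: 20.0
t 7.8 pos [0.5962 0.323  0.189 ] psi -8.3 tilt 0.0000 gap 0.052 ff 20.0 wf [ 0.1 -0.4 -1.2]
roll -0.5  then tool dx -0.0011 dy 0.0014 dz 0.0050
t: 8.15
tcp_pos: [0.5959, 0.3232, 0.188]
ee_rot: [0.997, -0.073, 0.0, -0.0]
wrist_force: [-0.0, -0.5, -0.5]
finger_gap: 0.0619
finger_force: 0.0
t: 8.65
tcp_pos: [0.5958, 0.3233, 0.3424]
ee_rot: [0.997, -0.072, 0.004, -0.002]
wrist_force: [-0.4, 0.0, -0.2]
finger_gap: 0.0616
finger_force: 0.0
t 8.7 pos [0.5958 0.3233 0.3424] psi -8.3 tilt 0.0000 gap 0.062 ff 0.0 wf [-0.4  0.  -0.2]
roll -40.3  then tool dx -0.2483 dy 0.3675 dz 0.1664
```

```bash
python3 -m inch '0 0 0 -10; 0 0 0 -10; 0 0 0 -10; 0 0 0 -10.3; -0.036 0.053 0 0; -0.036 0.053 0 0; -0.036 0.053 0 0; -0.036 0.053 0 0' -1; python3 -m inch '-0.036 0.053 0 0; -0.036 0.053 0 0; -0.032 0.05 0 0; 0 0 0.03 0;0 0 0 0;0 0 0 0';python3 - <<'E'
from h import *
f=grab_frame('top');blobs(f,.018,.2,(.35,-.45),(.65,.0))
E
python3 go.py .58 -.12 32 .010
```

```text
t: 9.65
tcp_pos: [0.5857, 0.0715, 0.3366]
ee_rot: [0.961, 0.276, -0.001, -0.0]
wrist_force: [1.4, -0.4, -0.1]
finger_gap: 0.088
finger_force: 0.0
t: 10.4
tcp_pos: [0.5809, -0.1104, 0.3081]
ee_rot: [0.961, 0.276, 0.0, -0.0]
wrist_force: [0.3, 0.7, 0.3]
finger_gap: 0.0879
finger_force: 0.0
[374. 195.] n 212 ztop 0.056 rect c [600.0, -375.0] size [37.0, 54.0] ang 85
[333. 202.] n 185 ztop 0.056 rect c [580.0, -233.0] size [51.0, 37.0] ang 61
[309. 241.] n 188 ztop 0.056 rect c [451.0, -145.0] size [35.0, 52.0] ang 78
[338. 242.] n 256 ztop 0.038 rect c [446.0, -246.0] size [52.0, 53.0] ang 19
t 10.4 pos [ 0.581  -0.1102  0.3085] psi 32.0 tilt 0.0000 gap 0.088 ff 0.0 wf [-0.1  1.1 -0. ]
roll 0.0  then tool dx -0.0060 dy 0.0078 dz 0.1325
```

```bash
cat > wb.py <<'E'
from go import *
def wblobs(name=None):
    s,p,psi,ax=pose();f=grab_frame('wrist')
    if name: save(f,name)
    P=wcloud(f,p,ax);z=P[...,2]
    ok=(f['range_z']>.2)&(z>.02)&(z<.07)
    n,lab=cv2.connectedComponents(ok.astype(np.uint8))
    for i in range(1,n):
        m=lab==i
        if m.sum()<300: continue
        q=P[m];zt=np.percentile(q[:,2],90);top=q[q[:,2]>zt-.006]
        r=cv2.minAreaRect(top[:,:2].astype(np.float32)*1000)
        print(np.argwhere(m).mean(0)[::-1].round(),m.sum(),'ztop %.3f'%zt,np.round(r[0]).tolist(),np.round(r[1]).tolist(),'ang %.0f'%r[2])
if __name__=='__main__': wblobs(sys.argv[1] if len(sys.argv)>1 else None)
E
python3 wb.py
```

```text
[429.  42.] 15310 ztop 0.052 [777.0, -121.0] [108.0, 171.0] ang 9
[ 46. 121.] 2875 ztop 0.067 [532.0, 89.0] [148.0, 35.0] ang 1
[549. 133.] 770 ztop 0.050 [783.0, -297.0] [36.0, 8.0] ang 35
[293. 204.] 4200 ztop 0.037 [581.0, -120.0] [53.0, 52.0] ang 32
[542. 222.] 1692 ztop 0.053 [710.0, -358.0] [52.0, 37.0] ang 22
[240. 339.] 1672 ztop 0.053 [452.0, -145.0] [37.0, 53.0] ang 78
[325. 349.] 606 ztop 0.036 [468.0, -238.0] [13.0, 53.0] ang 25
```

Box A confirmed at (581,-120), 32°.

```bash
python3 -m inch '-0.005 0.008 0 0; 0 0 0.05 0; 0 0 0.05 0; 0 0 0.032 0; 0 0 0 0'; python3 -m inch '0 0 0 0;0 0 0 0;0 0 0 0;0 0 0 0;0 0 0 0' 1 20; python3 -m inch '0 0 -0.05 0; 0 0 -0.05 0;0 0 -0.05 0; 0 0 0 10; 0 0 0 10; 0 0 0 10; 0 0 0 10; 0 0 0 0';python3 go.py .5295 .3308 -7.8 .018
```

```text
t: 11.12
tcp_pos: [0.5805, -0.1205, 0.1743]
ee_rot: [0.961, 0.275, -0.002, -0.001]
wrist_force: [-0.3, 0.9, 0.2]
finger_gap: 0.0882
finger_force: 0.0
t: 11.75
tcp_pos: [0.5809, -0.1204, 0.1764]
ee_rot: [0.961, 0.275, 0.0, 0.0]
wrist_force: [-0.4, -0.1, 5.0]
finger_gap: 0.0515
finger_force: 20.0
t: 12.75
tcp_pos: [0.5807, -0.1203, 0.3255]
ee_rot: [0.998, -0.069, -0.0, -0.0]
wrist_force: [0.8, -0.1, -1.3]
finger_gap: 0.052
finger_force: 20.0
t 12.8 pos [ 0.5807 -0.1203  0.3255] psi -7.9 tilt 0.0000 gap 0.052 ff 20.0 wf [ 0.8 -0.1 -1.3]
roll -0.1  then tool dx -0.1120 dy -0.4400 dz 0.1415
```

```bash
python3 -m inch '-0.014 -0.055 0 0;-0.014 -0.055 0 0;-0.014 -0.055 0 0;-0.014 -0.055 0 0;-0.014 -0.055 0 0;-0.014 -0.055 0 0;-0.014 -0.055 0 0;-0.014 -0.055 0 0'; python3 -m inch '0 0 0.05 0; 0 0 0.04 0; 0 0 0 0; 0 0 0 0'; python3 go.py .5295 .3308 -7.8 .018
```

```text
t: 13.75
tcp_pos: [0.5308, 0.3328, 0.3257]
ee_rot: [0.998, -0.068, -0.0, 0.0]
wrist_force: [0.9, 0.9, -0.5]
finger_gap: 0.0517
finger_force: 20.0
t: 14.25
tcp_pos: [0.5318, 0.331, 0.2374]
ee_rot: [0.998, -0.069, 0.001, -0.001]
wrist_force: [-0.7, -0.7, -0.8]
finger_gap: 0.0525
finger_force: 20.0
t 14.2 pos [0.5318 0.331  0.2374] psi -7.9 tilt 0.0000 gap 0.052 ff 20.0 wf [-0.7 -0.7 -0.8]
roll -0.1  then tool dx -0.0022 dy 0.0005 dz 0.0534
```

```bash
python3 -m inch '-0.002 0.0005 0.03 0; 0 0 0.024 0; 0 0 0 0; 0 0 0 0';  python3 -m inch '0 0 0 0; 0 0 0 0; 0 0 0 0' -0.4; python3 -m inch '0 0 -0.05 0; 0 0 -0.05 0;0 0 -0.05 0;0 0 0 -10; 0 0 0 -10; 0 0 0 -6.8; 0 0 0 0' ; python3 wb.py w3.png; python3 go.py .446 -.246 19 .010
```

```text
t: 14.75
tcp_pos: [0.5297, 0.3308, 0.1836]
ee_rot: [0.998, -0.07, 0.001, -0.001]
wrist_force: [0.8, 0.2, -0.9]
finger_gap: 0.052
finger_force: 20.0
t: 15.12
tcp_pos: [0.5292, 0.3307, 0.1821]
ee_rot: [0.998, -0.07, 0.0, -0.0]
wrist_force: [-0.9, -0.4, 0.6]
finger_gap: 0.0614
finger_force: 0.0
t: 16.0
tcp_pos: [0.5292, 0.3307, 0.3318]
ee_rot: [0.987, 0.163, -0.0, 0.0]
wrist_force: [0.1, 0.5, -0.5]
finger_gap: 0.0617
finger_force: 0.0
[335. 152.] 16042 ztop 0.067 [554.0, 242.0] [324.0, 148.0] ang 82
[316. 123.] 3883 ztop 0.043 [596.0, 324.0] [53.0, 52.0] ang 82
[283. 192.] 3832 ztop 0.043 [529.0, 332.0] [52.0, 53.0] ang 82
[269. 252.] 3169 ztop 0.069 [480.0, 323.0] [147.0, 10.0] ang 82
[ 78. 244.] 618 ztop 0.064 [411.0, 525.0] [3.0, 26.0] ang 17
t 16.1 pos [0.5292 0.3307 0.3318] psi 18.6 tilt 0.0000 gap 0.061 ff 0.0 wf [-1.   0.2  0. ]
roll -0.4  then tool dx -0.2664 dy 0.5182 dz 0.1558
```

View pics/w3.png

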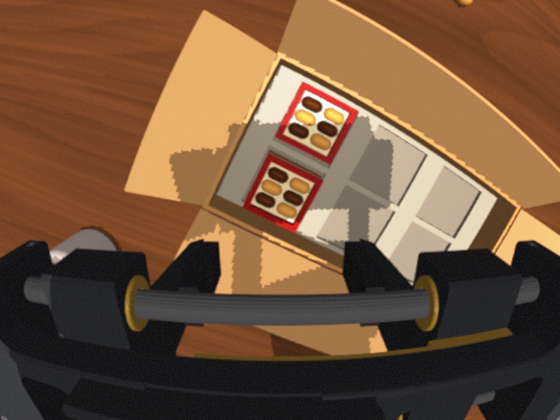

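```bash
python3 -m inch '-0.03 0.058 0 0;-0.03 0.058 0 0;-0.03 0.058 0 0;-0.03 0.058 0 0;-0.03 0.058 0 0;-0.03 0.058 0 0;-0.03 0.058 0 0;-0.03 0.058 0 0' -1; python3 -m inch '-0.026 0.054 0 0; 0 0 0.02 0;0 0 0 0;0 0 0 0'; python3 wb.py; python3 go.py .446 -.246 19 .010
```

```text
t: 17.05
tcp_pos: [0.4541, -0.1656, 0.332]
ee_rot: [0.987, 0.162, 0.0, 0.0]
wrist_force: [1.1, -0.2, -1.0]
finger_gap: 0.0882
finger_force: 0.0
t: 17.55
tcp_pos: [0.4477, -0.2227, 0.3123]
ee_rot: [0.987, 0.163, 0.0, 0.0]
wrist_force: [0.4, -0.1, 0.8]
finger_gap: 0.0883
finger_force: 0.0
[10. 29.] 947 ztop 0.042 [534.0, 105.0] [5.0, 56.0] ang 84
[507.  12.] 805 ztop 0.052 [689.0, -366.0] [12.0, 39.0] ang 19
[352.  48.] 3504 ztop 0.053 [580.0, -233.0] [53.0, 37.0] ang 60
[497.  98.] 3000 ztop 0.053 [601.0, -376.0] [38.0, 54.0] ang 83
[193. 166.] 3359 ztop 0.053 [451.0, -145.0] [37.0, 53.0] ang 77
[309. 206.] 4030 ztop 0.037 [446.0, -247.0] [53.0, 51.0] ang 19
[545. 229.] 1114 ztop 0.061 [512.0, -495.0] [7.0, 37.0] ang 81
t 17.6 pos [ 0.4477 -0.2226  0.3125] psi 18.8 tilt 0.0000 gap 0.088 ff 0.0 wf [-0.6  0.2  0.4]
roll -0.2  then tool dx -0.0093 dy 0.0216 dz 0.1365
```

```bash
python3 -m inch '-0.009 0.022 0 0; 0 0 0.05 0; 0 0 0.05 0; 0 0 0.036 0; 0 0 0 0'; python3 -m inch '0 0 0 0;0 0 0 0;0 0 0 0;0 0 0 0;0 0 0 0' 1 20; python3 -m inch '0 0 -0.05 0; 0 0 -0.05 0;0 0 -0.05 0; 0 0 0 10; 0 0 0 10; 0 0 0 6.6; 0 0 0 0; 0 0 0 0';python3 go.py .5837 .2405 -7.8 .018
```

```text
t: 18.23
tcp_pos: [0.4461, -0.2463, 0.1747]
ee_rot: [0.987, 0.163, -0.001, -0.001]
wrist_force: [0.3, -0.9, 0.3]
finger_gap: 0.0882
finger_force: 0.0
t: 18.85
tcp_pos: [0.4461, -0.247, 0.1763]
ee_rot: [0.987, 0.163, 0.0, 0.0]
wrist_force: [-0.2, 1.0, 6.9]
finger_gap: 0.0516
finger_force: 20.0
t: 19.85
tcp_pos: [0.446, -0.2469, 0.3257]
ee_rot: [0.998, -0.067, -0.0, -0.0]
wrist_force: [0.4, -0.1, -0.3]
finger_gap: 0.0516
finger_force: 20.0
t 19.9 pos [ 0.446  -0.2469  0.3257] psi -7.7 tilt 0.0000 gap 0.052 ff 20.0 wf [ 0.4 -0.1 -0.3]
roll 0.1  then tool dx 0.0703 dy -0.5016 dz 0.1417
```

```bash
python3 -m inch '0.008 -0.056 0 0;0.008 -0.056 0 0;0.008 -0.056 0 0;0.008 -0.056 0 0;0.008 -0.056 0 0;0.008 -0.056 0 0;0.008 -0.056 0 0;0.008 -0.056 0 0'; python3 -m inch '0.006 -0.054 0 0; 0 0 0.05 0; 0 0 0.04 0; 0 0 0 0; 0 0 0 0'; python3 go.py .5837 .2405 -7.8 .018
```

```text
t: 20.85
tcp_pos: [0.5707, 0.1901, 0.3257]
ee_rot: [0.998, -0.067, -0.0, 0.0]
wrist_force: [0.9, -1.0, -1.0]
finger_gap: 0.052
finger_force: 20.0
t: 21.48
tcp_pos: [0.5842, 0.2409, 0.2375]
ee_rot: [0.998, -0.068, 0.001, -0.0]
wrist_force: [0.2, 0.7, -0.2]
finger_gap: 0.0515
finger_force: 20.0
t 21.5 pos [0.5842 0.2409 0.2375] psi -7.8 tilt 0.0000 gap 0.052 ff 20.0 wf [ 0.2  0.7 -0.2]
roll 0.0  then tool dx -0.0004 dy 0.0005 dz 0.0535
```

```bash
python3 -m inch '0 0 0.03 0; 0 0 0.024 0; 0 0 0 0; 0 0 0 0';  python3 -m inch '0 0 0 0; 0 0 0 0; 0 0 0 0' -0.4; python3 -m inch '0 0 -0.05 0; 0 0 -0.05 0;0 0 -0.05 0;0 0 0 4.7; 0 0 0 0' ; python3 wb.py;python3 go.py .441 -.190 -12.5 .1
```

```text
t: 21.98
tcp_pos: [0.5841, 0.2409, 0.1836]
ee_rot: [0.998, -0.068, 0.001, -0.0]
wrist_force: [0.5, -0.3, -0.4]
finger_gap: 0.0516
finger_force: 20.0
t: 22.35
tcp_pos: [0.5837, 0.2409, 0.1821]
ee_rot: [0.998, -0.068, 0.0, -0.0]
wrist_force: [0.0, 0.1, -0.9]
finger_gap: 0.0617
finger_force: 0.0
t: 22.98
tcp_pos: [0.5835, 0.2409, 0.332]
ee_rot: [0.994, -0.109, 0.0, -0.0]
wrist_force: [-0.0, 0.1, -0.8]
finger_gap: 0.0616
finger_force: 0.0
[27. 18.] 1985 ztop 0.041 [841.0, 475.0] [91.0, 37.0] ang 61
[533.   9.] 981 ztop 0.054 [719.0, -64.0] [53.0, 19.0] ang 80
[54. 39.] 367 ztop 0.023 [798.0, 442.0] [19.0, 45.0] ang 56
[297. 192.] 11830 ztop 0.067 [578.0, 239.0] [326.0, 103.0] ang 81
[281. 191.] 3829 ztop 0.043 [584.0, 242.0] [52.0, 53.0] ang 82
[191. 198.] 3651 ztop 0.043 [596.0, 324.0] [53.0, 53.0] ang 82
[250. 272.] 2177 ztop 0.043 [517.0, 277.0] [171.0, 54.0] ang 75
[228. 327.] 338 ztop 0.070 [476.0, 313.0] [92.0, 6.0] ang 80
t 23.0 pos [0.5835 0.2409 0.3314] psi -12.4 tilt 0.0000 gap 0.062 ff 0.0 wf [-0.  -0.4 -0.1]
roll 0.1  then tool dx -0.0459 dy 0.4515 dz 0.0654
```

```bash
python3 -m inch '-0.006 0.057 0 0;-0.006 0.057 0 0;-0.006 0.057 0 0;-0.006 0.057 0 0;-0.006 0.057 0 0;-0.006 0.057 0 0;-0.006 0.057 0 0;-0.004 0.052 0 0' 1 10; python3 -m inch '0 0 0.05 0;0 0 0.02 0; 0 0 0 0;0 0 0 0'; python3 go.py .441 -.190 -12.5 .044
```

```text
t: 24.02
tcp_pos: [0.4401, -0.1911, 0.3312]
ee_rot: [0.994, -0.108, -0.001, -0.0]
wrist_force: [1.0, 0.2, -0.2]
finger_gap: 0.0005
finger_force: 0.0
t: 24.52
tcp_pos: [0.4413, -0.1894, 0.2623]
ee_rot: [0.994, -0.109, 0.0, 0.0]
wrist_force: [-0.5, 1.2, 0.7]
finger_gap: 0.0005
finger_force: 0.0
t 24.5 pos [ 0.4413 -0.1894  0.2623] psi -12.5 tilt 0.0000 gap 0.001 ff 0.0 wf [-0.5  1.2  0.7]
roll 0.0  then tool dx -0.0001 dy 0.0006 dz 0.0523
```

```bash
python3 -m inch '0 0 0.052 0; 0 0 0 0; 0 -0.01 0 0;0 -0.008 0 0;0 -0.008 0 0;0 -0.008 0 0;0 -0.008 0 0;0 -0.008 0 0'; python3 -m inch '0 -0.006 0 0;0 0 0 0;0 0 0 0';python3 wb.py w4.png; python3 go.py .546 -.214 -29.5 .044
```

```text
t: 25.52
tcp_pos: [0.4519, -0.14, 0.2097]
ee_rot: [0.994, -0.109, -0.0, -0.0]
wrist_force: [0.1, -0.3, -0.4]
finger_gap: 0.0005
finger_force: 0.0
t: 25.9
tcp_pos: [0.4531, -0.1348, 0.2097]
ee_rot: [0.994, -0.109, -0.0, 0.0]
wrist_force: [-0.4, -0.4, 0.5]
finger_gap: 0.0005
finger_force: 0.0
t 25.9 pos [ 0.4532 -0.1349  0.2097] psi -12.5 tilt 0.0000 gap 0.001 ff 0.0 wf [ 0.4 -0.8 -0.1]
roll 17.0  then tool dx 0.1197 dy 0.0231 dz -0.0003
```

View pics/w4.png

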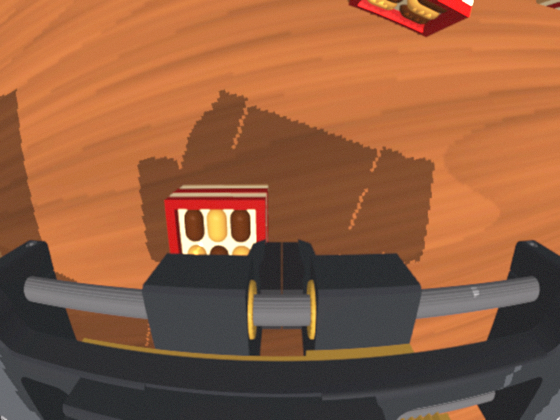

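```bash
python3 -m inch '0 0 -0.06 8.5;0 0 0 8.5; 0.04 0.008 0 0;0.04 0.008 0 0;0.04 0.007 0 0; 0 0 0 0;0 0 0 0'; python3 wb.py; python3 go.py .546 -.214 -29.5 .044
```

```text
t: 26.82
tcp_pos: [0.5456, -0.2135, 0.2694]
ee_rot: [0.967, -0.255, -0.001, -0.0]
wrist_force: [-0.2, -0.2, -1.3]
finger_gap: 0.0005
finger_force: 0.0
[ 48. 100.] 936 ztop 0.036 [718.0, -83.0] [3.0, 77.0] ang 9
[15. 93.] 1068 ztop 0.029 [757.0, -70.0] [41.0, 61.0] ang 15
[282. 181.] 997 ztop 0.053 [569.0, -227.0] [52.0, 11.0] ang 60
t 26.9 pos [ 0.5455 -0.2133  0.2696] psi -29.5 tilt 0.0000 gap 0.001 ff 0.0 wf [-0.5 -0.1  0.2]
roll -0.0  then tool dx 0.0007 dy 0.0004 dz 0.0596
```

```bash
python3 -m inch '0 0 0.04 0; 0 0 0.019 0; 0 0 0 0; 0.01 0 0 0;0.008 0 0 0;0.008 0 0 0;0.008 0 0 0;0.008 0 0 0'; python3 -m inch '0.008 0 0 0;0.006 0 0 0;0 0 0 0;0 0 0 0';python3 -m inch '0 0 -0.06 -8;0 0 0 -8; 0 0 0 -7; 0 0 0 0'; python3 wb.py w5.png; python3 go.py .595 -.421 -6.5 .044
```

```text
t: 27.88
tcp_pos: [0.5833, -0.2349, 0.2108]
ee_rot: [0.967, -0.255, 0.0, 0.0]
wrist_force: [-0.7, 0.2, 0.4]
finger_gap: 0.0006
finger_force: 0.0
t: 28.38
tcp_pos: [0.5948, -0.2414, 0.2107]
ee_rot: [0.967, -0.255, -0.0, -0.0]
wrist_force: [0.5, -0.7, 0.7]
finger_gap: 0.0004
finger_force: 0.0
t: 28.88
tcp_pos: [0.5948, -0.2413, 0.2708]
ee_rot: [0.998, -0.057, -0.0, -0.0]
wrist_force: [-0.9, -0.2, -0.9]
finger_gap: 0.0001
finger_force: 0.0
[108.  63.] 746 ztop 0.031 [723.0, -114.0] [2.0, 138.0] ang 8
[409.  58.] 351 ztop 0.031 [695.0, -345.0] [35.0, 2.0] ang 20
[48. 68.] 449 ztop 0.028 [740.0, -70.0] [18.0, 53.0] ang 8
[530.  91.] 400 ztop 0.032 [677.0, -457.0] [45.0, 9.0] ang 32
[300. 173.] 5902 ztop 0.037 [621.0, -256.0] [52.0, 53.0] ang 61
[457. 191.] 3671 ztop 0.053 [601.0, -376.0] [38.0, 53.0] ang 83
[138. 338.] 505 ztop 0.037 [484.0, -96.0] [33.0, 14.0] ang 84
t 28.9 pos [ 0.5948 -0.2414  0.2707] psi -6.7 tilt 0.0000 gap 0.000 ff 0.0 wf [ 0.3  0.9 -0.4]
roll -0.2  then tool dx 0.0205 dy 0.1785 dz 0.0607
```

View pics/w5.png

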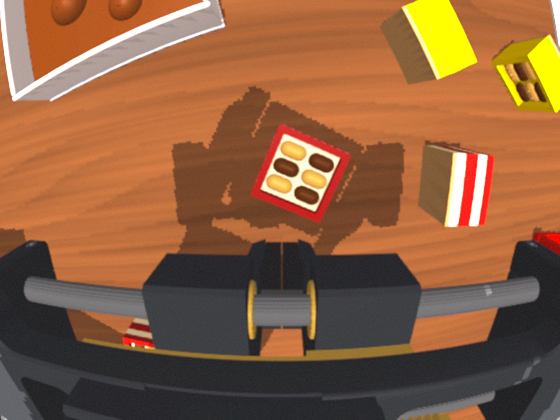

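```bash
python3 -m inch '0.005 0.06 0 0;0.007 0.06 0 0;0.007 0.059 0 0;0 0 0 0; 0 0 0 0;0 0 0.04 0;0 0 0.02 0;0 0 0 0'; python3 go.py .595 -.421 -6.5 .044;python3 -m inch '0 -0.01 0 0;0 -0.008 0 0;0 -0.008 0 0;0 -0.008 0 0;0 -0.008 0 0;0 -0.008 0 0;0 -0.008 0 0;0 0 0 0'; python3 -m inch '0 0 -0.06 0;0 0 -0.06 0;0 0 0 0;0 0 0 0'; python3 wb.py; python3 go.py .606 -.331 -6.5 .01
```

```text
t: 29.92
tcp_pos: [0.5939, -0.4197, 0.2095]
ee_rot: [0.998, -0.056, -0.001, -0.001]
wrist_force: [0.4, 0.2, 0.4]
finger_gap: 0.0003
finger_force: 0.0
t 29.9 pos [ 0.5939 -0.4197  0.2095] psi -6.5 tilt 0.0000 gap 0.000 ff 0.0 wf [0.4 0.2 0.4]
roll 0.0  then tool dx 0.0013 dy 0.0012 dz -0.0005
t: 30.92
tcp_pos: [0.6003, -0.3632, 0.2108]
ee_rot: [0.998, -0.057, -0.0, -0.0]
wrist_force: [0.1, 0.2, 0.9]
finger_gap: 0.0004
finger_force: 0.0
t: 31.42
tcp_pos: [0.5999, -0.3639, 0.33]
ee_rot: [0.998, -0.057, -0.0, -0.0]
wrist_force: [-0.5, 0.0, -1.2]
finger_gap: 0.0005
finger_force: 0.0
[47. 53.] 10243 ztop 0.050 [781.0, -135.0] [111.0, 145.0] ang 8
[197.   6.] 342 ztop 0.053 [770.0, -309.0] [18.0, 9.0] ang 82
[261.  65.] 3025 ztop 0.053 [709.0, -359.0] [53.0, 37.0] ang 21
[392.  81.] 2998 ztop 0.053 [688.0, -466.0] [53.0, 37.0] ang 34
[165. 182.] 3370 ztop 0.037 [621.0, -256.0] [53.0, 53.0] ang 61
[244. 188.] 3632 ztop 0.037 [606.0, -329.0] [52.0, 53.0] ang 83
[429. 264.] 1098 ztop 0.064 [515.0, -500.0] [13.0, 36.0] ang 81
[482. 259.] 1420 ztop 0.066 [514.0, -563.0] [23.0, 55.0] ang 25
[ 88. 325.] 1007 ztop 0.037 [462.0, -104.0] [49.0, 50.0] ang 79
t 31.5 pos [ 0.5999 -0.3639  0.3291] psi -6.5 tilt 0.0000 gap 0.001 ff 0.0 wf [-0.8  0.8 -0.4]
roll -0.0  then tool dx 0.0023 dy -0.0334 dz 0.1531
```

```bash
python3 -m inch '0 0 0 -10; 0 0 0 -10;0 0 0 -10;0 0 0 -10;0 0 0 -10;0 0 0 -10;0 0 0 -7.5;0 0 0 0' -1; python3 go.py .621 -.256 61 .010
```

```text
t: 32.48
tcp_pos: [0.6001, -0.364, 0.329]
ee_rot: [0.862, 0.507, -0.0, -0.001]
wrist_force: [0.2, 0.3, 0.6]
finger_gap: 0.0784
finger_force: 0.0
t 32.5 pos [ 0.6001 -0.364   0.329 ] psi 60.9 tilt 0.0000 gap 0.078 ff 0.0 wf [0.2 0.3 0.6]
roll -0.1  then tool dx 0.1046 dy -0.0341 dz 0.1530
```

```bash
python3 -m inch '0.053 -0.017 0 0; 0.052 -0.017 0 0;0 0 0 0; 0 0 0.05 0; 0 0 0.05 0;0 0 0.05 0;0 0 0.003 0;0 0 0 0'; python3 go.py .621 -.256 61 .010; python3 -m inch '0 0 0 0;0 0 0 0;0 0 0 0;0 0 0 0;0 0 0 0' 1 20; python3 -m inch '0 0 -0.05 0; 0 0 -0.05 0;0 0 -0.05 0; 0 0 0 10; 0 0 0 10; 0 0 0 10;0 0 0 10;0 0 0 10';python3 -m inch '0 0 0 10;0 0 0 8.8;0 0 0 0'; python3 go.py .5726 .1592 -7.8 .018
```

```text
t: 33.48
tcp_pos: [0.6216, -0.2564, 0.1791]
ee_rot: [0.862, 0.507, 0.0, 0.001]
wrist_force: [0.2, -0.0, 0.7]
finger_gap: 0.0879
finger_force: 0.0
t 33.5 pos [ 0.6216 -0.2564  0.1791] psi 60.9 tilt 0.0000 gap 0.088 ff 0.0 wf [ 0.2 -0.   0.7]
roll -0.1  then tool dx 0.0000 dy -0.0007 dz 0.0031
t: 34.1
tcp_pos: [0.6214, -0.2555, 0.1782]
ee_rot: [0.862, 0.507, 0.0, 0.0]
wrist_force: [-0.8, 1.1, 3.6]
finger_gap: 0.0518
finger_force: 20.0
t: 35.1
tcp_pos: [0.6213, -0.2555, 0.3274]
ee_rot: [0.996, 0.093, -0.0, -0.0]
wrist_force: [-0.3, -0.2, -1.5]
finger_gap: 0.052
finger_force: 20.0
t: 35.48
tcp_pos: [0.6213, -0.2555, 0.3275]
ee_rot: [0.998, -0.067, -0.0, -0.0]
wrist_force: [0.0, -0.3, -0.6]
finger_gap: 0.0523
finger_force: 20.0
t 35.5 pos [ 0.6213 -0.2555  0.3275] psi -7.7 tilt 0.0000 gap 0.052 ff 20.0 wf [ 0.  -0.3 -0.6]
roll 0.1  then tool dx -0.1045 dy -0.4043 dz 0.1435
```

```bash
python3 -m inch '-0.013 -0.05 0 0;-0.013 -0.05 0 0;-0.013 -0.05 0 0;-0.013 -0.05 0 0;-0.013 -0.05 0 0;-0.013 -0.05 0 0;-0.013 -0.052 0 0;-0.0135 -0.052 0 0'; python3 -m inch '0 0 0 0; 0 0 0.05 0; 0 0 0.04 0; 0 0 0 0; 0 0 0 0'; python3 go.py .5726 .1592 -7.8 .019
```

```text
t: 36.48
tcp_pos: [0.5723, 0.1606, 0.3278]
ee_rot: [0.998, -0.066, 0.0, 0.0]
wrist_force: [0.9, -0.5, -0.8]
finger_gap: 0.052
finger_force: 20.0
t: 37.1
tcp_pos: [0.5734, 0.1584, 0.2393]
ee_rot: [0.998, -0.068, 0.001, -0.0]
wrist_force: [0.4, 0.8, -1.4]
finger_gap: 0.0519
finger_force: 20.0
t 37.1 pos [0.5734 0.1584 0.2393] psi -7.8 tilt 0.0000 gap 0.052 ff 20.0 wf [ 0.4  0.8 -1.4]
roll 0.0  then tool dx -0.0009 dy -0.0007 dz 0.0543
```

Next after release: F at (606,-329), psi −7.

```bash
python3 -m inch '-0.001 -0.001 0.03 0; 0 0 0.024 0; 0 0 0 0; 0 0 0 0';  python3 -m inch '0 0 0 0; 0 0 0 0; 0 0 0 0' -0.4; python3 -m inch '0 0 -0.05 0; 0 0 -0.05 0;0 0 -0.05 0;0 0 0 0; 0 0 0 0' ; python3 wb.py;python3 go.py .606 -.329 -7 .01
```

```text
t: 37.6
tcp_pos: [0.5724, 0.16, 0.1855]
ee_rot: [0.998, -0.068, 0.001, -0.0]
wrist_force: [0.2, -0.3, -0.1]
finger_gap: 0.0521
finger_force: 20.0
t: 37.98
tcp_pos: [0.5719, 0.1601, 0.1841]
ee_rot: [0.998, -0.068, 0.0, -0.0]
wrist_force: [-0.2, -0.6, -0.1]
finger_gap: 0.0616
finger_force: 0.0
t: 38.6
tcp_pos: [0.5716, 0.16, 0.3329]
ee_rot: [0.998, -0.068, -0.001, 0.0]
wrist_force: [1.4, 0.2, -0.4]
finger_gap: 0.0617
finger_force: 0.0
[23.  5.] 403 ztop 0.034 [828.0, 419.0] [88.0, 11.0] ang 65
[509.  12.] 2385 ztop 0.054 [723.0, -101.0] [122.0, 21.0] ang 90
[215. 201.] 11903 ztop 0.067 [585.0, 239.0] [328.0, 111.0] ang 87
[192. 189.] 3678 ztop 0.043 [584.0, 242.0] [53.0, 52.0] ang 82
[113. 190.] 3085 ztop 0.043 [596.0, 324.0] [54.0, 53.0] ang 82
[281. 192.] 3777 ztop 0.043 [570.0, 161.0] [52.0, 52.0] ang 82
[124. 241.] 1438 ztop 0.043 [545.0, 329.0] [53.0, 22.0] ang 82
[511. 243.] 727 ztop 0.037 [468.0, -102.0] [55.0, 39.0] ang 77
t 38.6 pos [0.5717 0.16   0.3324] psi -7.8 tilt 0.0000 gap 0.062 ff 0.0 wf [-0.3 -0.3 -0.7]
roll -0.8  then tool dx 0.0937 dy 0.4812 dz 0.1564
```

```bash
python3 -m inch '0.0105 0.055 0 -0.8;0.0105 0.055 0 0;0.0105 0.055 0 0;0.0105 0.055 0 0;0.0105 0.055 0 0;0.0105 0.055 0 0;0.0105 0.055 0 0;0.0105 0.055 0 0' -1; python3 -m inch '0.01 0.041 0 0; 0 0 0 0;0 0 0.03 0;0 0 0 0'; python3 wb.py;  python3 go.py .606 -.329 -7 .010
```

```text
t: 39.65
tcp_pos: [0.6006, -0.2889, 0.3319]
ee_rot: [0.998, -0.061, -0.001, -0.001]
wrist_force: [0.7, 1.1, -0.5]
finger_gap: 0.0881
finger_force: 0.0
t: 40.15
tcp_pos: [0.6055, -0.3278, 0.3006]
ee_rot: [0.998, -0.061, -0.003, -0.002]
wrist_force: [0.2, 0.1, -0.6]
finger_gap: 0.0884
finger_force: 0.0
[54. 53.] 11435 ztop 0.045 [762.0, -140.0] [149.0, 108.0] ang 85
[309.  59.] 3910 ztop 0.053 [709.0, -359.0] [53.0, 37.0] ang 21
[445.  81.] 3610 ztop 0.053 [688.0, -467.0] [53.0, 38.0] ang 34
[286. 196.] 4527 ztop 0.037 [606.0, -330.0] [52.0, 53.0] ang 83
t 40.2 pos [ 0.6057 -0.328   0.3026] psi -7.0 tilt 0.0000 gap 0.088 ff 0.0 wf [ 0.8 -0.8  1.1]
roll 0.0  then tool dx 0.0004 dy 0.0010 dz 0.1266
```

```bash
python3 -m inch '0 0.0015 0.04 0; 0 0 0.04 0; 0 0 0.046 0; 0 0 0 0; 0 0 0 0'; python3 -m inch '0 0 0 0;0 0 0 0;0 0 0 0;0 0 0 0;0 0 0 0' 1 20; python3 -m inch '0 0 -0.05 0.8; 0 0 -0.05 0;0 0 -0.05 0; 0 0 0 0;0 0 0 0'; python3 go.py .5072 .1682 -7.8 .018
```

```text
t: 40.83
tcp_pos: [0.6061, -0.3305, 0.1803]
ee_rot: [0.998, -0.061, 0.001, 0.001]
wrist_force: [0.8, -0.9, 0.6]
finger_gap: 0.0877
finger_force: 0.0
t: 41.45
tcp_pos: [0.6055, -0.3304, 0.178]
ee_rot: [0.998, -0.061, 0.0, 0.0]
wrist_force: [-0.9, 0.4, 2.8]
finger_gap: 0.0518
finger_force: 20.0
t: 42.08
tcp_pos: [0.6053, -0.3302, 0.3265]
ee_rot: [0.998, -0.068, -0.001, -0.001]
wrist_force: [-0.3, -0.1, -1.3]
finger_gap: 0.052
finger_force: 20.0
t 42.1 pos [ 0.6053 -0.3302  0.3265] psi -7.8 tilt 0.0000 gap 0.052 ff 20.0 wf [-0.3 -0.1 -1.3]
roll -0.0  then tool dx -0.1648 dy -0.4805 dz 0.1425
```

```bash
python3 -m inch '-0.018 -0.053 0 0;-0.018 -0.053 0 0;-0.018 -0.053 0 0;-0.018 -0.053 0 0;-0.018 -0.053 0 0;-0.018 -0.053 0 0;-0.018 -0.053 0 0;-0.018 -0.053 0 0'; python3 -m inch '-0.02 -0.056 0 0; 0 0 0 0; 0 0 0.05 0; 0 0 0.04 0; 0 0 0 0; 0 0 0 0'; python3 go.py .5072 .1682 -7.8 .019
```

```text
t: 43.08
tcp_pos: [0.5197, 0.111, 0.3261]
ee_rot: [0.998, -0.068, -0.002, 0.0]
wrist_force: [0.1, -0.3, -0.9]
finger_gap: 0.0516
finger_force: 20.0
t: 43.82
tcp_pos: [0.5088, 0.167, 0.2386]
ee_rot: [0.998, -0.069, 0.0, -0.0]
wrist_force: [-0.0, 1.3, -0.2]
finger_gap: 0.0518
finger_force: 20.0
t 43.8 pos [0.5088 0.167  0.2386] psi -7.9 tilt 0.0000 gap 0.052 ff 20.0 wf [-0.   1.3 -0.2]
roll -0.1  then tool dx -0.0017 dy -0.0009 dz 0.0536
```

```bash
python3 -m inch '-0.002 -0.001 0.03 0; 0 0 0.023 0; 0 0 0 0; 0 0 0 0';  python3 -m inch '0 0 0 0; 0 0 0 0; 0 0 0 0' -0.4; python3 -m inch '0 0 -0.05 0; 0 0 -0.05 0;0 0 -0.05 3.5;0 0 0 0; 0 0 0 0' ; python3 wb.py;python3 go.py .461 -.104 -11.5 .01
```

```text
t: 44.32
tcp_pos: [0.5069, 0.1687, 0.1863]
ee_rot: [0.998, -0.068, 0.001, -0.0]
wrist_force: [-0.1, 1.3, -0.2]
finger_gap: 0.0519
finger_force: 20.0
t: 44.7
tcp_pos: [0.5065, 0.1688, 0.1851]
ee_rot: [0.998, -0.068, 0.0, -0.0]
wrist_force: [-0.1, -0.2, -0.0]
finger_gap: 0.0618
finger_force: 0.0
t: 45.32
tcp_pos: [0.5061, 0.1687, 0.334]
ee_rot: [0.995, -0.098, -0.001, 0.0]
wrist_force: [-0.4, 0.6, 0.7]
finger_gap: 0.0614
finger_force: 0.0
[201. 162.] 26730 ztop 0.067 [546.0, 244.0] [325.0, 164.0] ang 82
[276. 118.] 3851 ztop 0.043 [570.0, 161.0] [52.0, 53.0] ang 82
[184. 122.] 3730 ztop 0.043 [584.0, 242.0] [53.0, 53.0] ang 82
[105. 133.] 3091 ztop 0.043 [596.0, 324.0] [54.0, 52.0] ang 82
[281. 189.] 3787 ztop 0.043 [508.0, 169.0] [52.0, 53.0] ang 83
[525. 185.] 1925 ztop 0.037 [461.0, -100.0] [55.0, 53.0] ang 78
[282. 251.] 2452 ztop 0.069 [459.0, 178.0] [106.0, 12.0] ang 82
t 45.4 pos [0.5062 0.1687 0.3335] psi -11.3 tilt 0.0000 gap 0.061 ff 0.0 wf [-0.4  0.1  0.3]
roll 0.2  then tool dx 0.0101 dy 0.2762 dz 0.1575
```

```bash
python3 -m inch '0.002 0.055 0 0;0.002 0.055 0 0;0.002 0.055 0 0;0.002 0.055 0 0;0.002 0.055 0 0;0 0 0.03 0;0 0 0 0;0 0 0 0' -1; python3 wb.py;  python3 go.py .461 -.102 -11.5 .010
```

```text
t: 46.38
tcp_pos: [0.4625, -0.1024, 0.3048]
ee_rot: [0.995, -0.098, -0.0, -0.0]
wrist_force: [-0.0, 0.8, -0.0]
finger_gap: 0.0882
finger_force: 0.0
[ 22. 178.] 5734 ztop 0.061 [541.0, 96.0] [142.0, 58.0] ang 9
[281. 200.] 4344 ztop 0.037 [461.0, -101.0] [52.0, 53.0] ang 77
t 46.4 pos [ 0.4625 -0.1023  0.3052] psi -11.2 tilt 0.0000 gap 0.088 ff 0.0 wf [-0.4  0.1  0.1]
roll 0.3  then tool dx -0.0016 dy -0.0000 dz 0.1292
```

```bash
python3 -m inch '-0.001 -0.001 0.04 0.8; 0 0 0.04 0; 0 0 0.048 0; 0 0 0 0; 0 0 0 0'; python3 -m inch '0 0 0 0;0 0 0 0;0 0 0 0;0 0 0 0;0 0 0 0' 1 20; python3 -m inch '0 0 -0.05 -2; 0 0 -0.05 -2.2;0 0 -0.05 0; 0 0 0 0;0 0 0 0'; python3 go.py .5183 .2495 -7.8 .018
```

```text
t: 47.05
tcp_pos: [0.4621, -0.1016, 0.1784]
ee_rot: [0.994, -0.105, 0.001, 0.0]
wrist_force: [-0.6, 0.7, -0.2]
finger_gap: 0.0882
finger_force: 0.0
t: 47.68
tcp_pos: [0.4615, -0.1017, 0.177]
ee_rot: [0.994, -0.106, 0.0, 0.0]
wrist_force: [-0.7, 0.2, 4.2]
finger_gap: 0.0518
finger_force: 20.0
t: 48.3
tcp_pos: [0.4612, -0.1016, 0.3257]
ee_rot: [0.998, -0.069, -0.001, -0.0]
wrist_force: [0.4, 0.1, -1.6]
finger_gap: 0.0518
finger_force: 20.0
t 48.3 pos [ 0.4612 -0.1016  0.3257] psi -7.9 tilt 0.0000 gap 0.052 ff 20.0 wf [ 0.4  0.1 -1.6]
roll -0.1  then tool dx 0.0090 dy -0.3556 dz 0.1417
```

```bash
python3 -m inch '0.001 -0.05 0 0;0.001 -0.051 0 0;0.001 -0.051 0 0;0.001 -0.051 0 0;0.001 -0.051 0 0;0.001 -0.051 0 0;0.002 -0.051 0 0; 0 0 0 0'; python3 -m inch '0 0 0.05 0; 0 0 0.04 0; 0 0 0 0; 0 0 0 0'; python3 go.py .5183 .2495 -7.8 .019
```

```text
t: 49.3
tcp_pos: [0.5183, 0.2524, 0.3241]
ee_rot: [0.998, -0.067, -0.002, 0.0]
wrist_force: [0.8, -0.0, -1.4]
finger_gap: 0.0517
finger_force: 20.0
t: 49.8
tcp_pos: [0.5189, 0.2494, 0.2376]
ee_rot: [0.998, -0.069, 0.0, -0.0]
wrist_force: [1.0, 0.6, 0.1]
finger_gap: 0.0519
finger_force: 20.0
t 49.8 pos [0.5189 0.2494 0.2376] psi -8.0 tilt 0.0000 gap 0.052 ff 20.0 wf [1.  0.6 0.1]
roll -0.2  then tool dx -0.0006 dy -0.0000 dz 0.0526
```

```bash
python3 -m inch '0 0 0.03 0; 0 0 0.023 0; 0 0 0 0; 0 0 0 0';  python3 -m inch '0 0 0 0; 0 0 0 0; 0 0 0 0' -0.4; python3 -m inch '0 0 -0.05 0; 0 0 -0.05 0;0 0 -0.05 0;-0.03 0 0 0; 0 0 0 0' ; python3 wb.py w6.png
python3 - <<'E'
from go import *
s,p,psi,ax=pose();f=grab_frame('wrist');P=wcloud(f,p,ax)
q=P-[.551,.245,0];a=np.radians(-7.8);c,si=np.cos(a),np.sin(a)
X=q[...,0]*c+q[...,1]*si;Y=-q[...,0]*si+q[...,1]*c;Z=P[...,2]
ok=(f['range_z']>.2)&(Z>.05)&(Z<.14)
for n,m in dict(left=(Y>.14)&(abs(X)<.06),right=(Y<-.14)&(abs(X)<.06),near=(X<-.073)&(abs(Y)<.1),far=(X>.073)&(abs(Y)<.1)).items():
    d=np.abs(Y if n in('left','right') else X)[m&ok]*1000;z=Z[m&ok]*1000
    if len(d)>50: print(n,len(d),'out max',np.percentile(d,99).round(),'zmax',np.percentile(z,99).round())
E
```

```text
t: 50.3
tcp_pos: [0.5188, 0.2498, 0.1854]
ee_rot: [0.998, -0.069, 0.001, -0.0]
wrist_force: [-0.1, -0.5, -2.2]
finger_gap: 0.0516
finger_force: 20.0
t: 50.68
tcp_pos: [0.5185, 0.2498, 0.1841]
ee_rot: [0.998, -0.069, 0.0, -0.0]
wrist_force: [0.3, 0.7, -0.1]
finger_gap: 0.0616
finger_force: 0.0
t: 51.3
tcp_pos: [0.4875, 0.2542, 0.3344]
ee_rot: [0.998, -0.069, 0.0, -0.0]
wrist_force: [0.2, -0.1, 0.0]
finger_gap: 0.0614
finger_force: 0.0
[286. 130.] 32115 ztop 0.068 [546.0, 243.0] [326.0, 166.0] ang 82
[281.  80.] 3894 ztop 0.043 [584.0, 242.0] [52.0, 52.0] ang 82
[186.  87.] 3728 ztop 0.043 [593.0, 326.0] [53.0, 52.0] ang 82
[374.  86.] 3785 ztop 0.043 [571.0, 161.0] [53.0, 52.0] ang 82
[281. 156.] 3843 ztop 0.043 [519.0, 251.0] [52.0, 53.0] ang 82
[190. 158.] 3715 ztop 0.043 [529.0, 332.0] [53.0, 53.0] ang 82
[372. 157.] 3702 ztop 0.043 [508.0, 170.0] [53.0, 53.0] ang 83
left 10724 out max 192.0 zmax 100.0
right 10760 out max 196.0 zmax 95.0
near 15259 out max 121.0 zmax 108.0
far 5568 out max 85.0 zmax 84.0
```

View pics/w6.png

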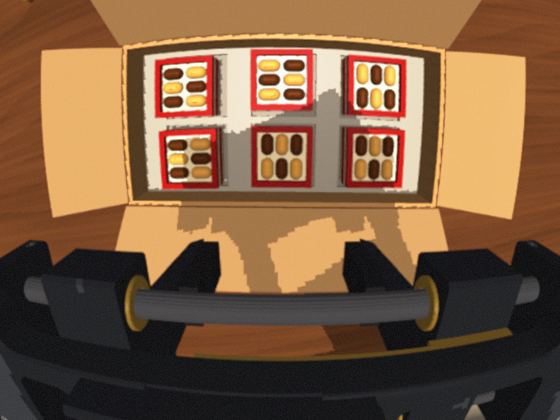

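```bash
python3 go.py .536 .467 -7.8 .066; python3 -m inch '0.004 -0.05 0 0;0.004 -0.05 0 0;0.004 -0.05 0 0;0.004 -0.05 0 0; 0 -0.004 0 0;0 0 0 0;0 0 0 0' 1 20;python3 go.py .536 .467 -7.8 .066;
```

```text
t 51.4 pos [0.489  0.2539 0.3336] psi -7.9 tilt 0.0000 gap 0.061 ff 0.0 wf [-0.3 -0.2  0.2]
roll -0.1  then tool dx 0.0176 dy -0.2175 dz 0.1016
t: 52.28
tcp_pos: [0.5331, 0.4527, 0.3338]
ee_rot: [0.998, -0.07, -0.0, 0.0]
wrist_force: [-0.2, -0.6, -0.5]
finger_gap: 0.0004
finger_force: 0.0
t 52.3 pos [0.5331 0.4527 0.3338] psi -8.0 tilt 0.0000 gap 0.000 ff 0.0 wf [-0.2 -0.6 -0.5]
roll -0.2  then tool dx 0.0009 dy -0.0145 dz 0.1018
```

```bash
python3 -m inch '0 -0.0145 0 0;0 0 0 0;0 0 0.05 0;0 0 0.05 0;0 0 0 0;0 0 0 0';python3 go.py .536 .467 -7.8 .066; python3 -m inch '0 0.02 0 0;0 0.02 0 0;0 0.02 0 0;0 0.02 0 0;0 0.02 0 0;0 0.02 0 0;0 0 0 0'; python3 go.py .536 .467 -7.8 .055;
```

```text
t: 53.02
tcp_pos: [0.5353, 0.468, 0.2363]
ee_rot: [0.998, -0.069, 0.001, -0.001]
wrist_force: [-0.1, -0.5, -0.3]
finger_gap: 0.0002
finger_force: 0.0
t 53.0 pos [0.5353 0.468  0.2363] psi -7.9 tilt 0.0000 gap 0.000 ff 0.0 wf [-0.1 -0.5 -0.3]
roll -0.1  then tool dx 0.0009 dy 0.0009 dz 0.0043
t: 53.9
tcp_pos: [0.5187, 0.3486, 0.2365]
ee_rot: [0.998, -0.07, 0.002, -0.001]
wrist_force: [0.3, -0.1, -0.1]
finger_gap: 0.0005
finger_force: 0.0
t 53.9 pos [0.5187 0.3486 0.2365] psi -8.0 tilt 0.0000 gap 0.000 ff 0.0 wf [ 0.3 -0.1 -0.1]
roll -0.2  then tool dx 0.0011 dy -0.1196 dz 0.0155
```

```bash
python3 -m inch '0 0 0.008 0;0 0 0.007 0;0 0 0.002 0;0 0 0 0;0 0 0 0'; python3 -m inch '0 0 -0.06 0;0 0 -0.06 0;0 0 -0.02 0;0 0 0 0'; python3 - <<'E'
from go import *
s,p,psi,ax=pose();f=grab_frame('wrist');save(f,'w7.png');P=wcloud(f,p,ax)
q=P-[.551,.245,0];a=np.radians(-7.8);c,si=np.cos(a),np.sin(a)
X=q[...,0]*c+q[...,1]*si;Y=-q[...,0]*si+q[...,1]*c;Z=P[...,2]
m=(f['range_z']>.2)&(abs(X-.03)<.03)&(Y>.072)&(Y<.13)&(Z>.03)&(Z<.1)
print(m.sum(),np.polyfit(Y[m],Z[m],1),np.median(Z[m]))
E
python3 go.py .530 .022 -7.8 .15
```

```text
t: 54.52
tcp_pos: [0.5181, 0.3499, 0.2188]
ee_rot: [0.998, -0.069, 0.001, -0.0]
wrist_force: [-5.8, -3.7, 19.7]
finger_gap: -0.0
finger_force: 9.7
t: 55.02
tcp_pos: [0.5181, 0.3498, 0.3576]
ee_rot: [0.998, -0.069, 0.001, -0.001]
wrist_force: [0.6, -0.5, -1.3]
finger_gap: 0.0007
finger_force: 0.0
4535 [0.00134556 0.05325067] 0.053408507359834434
t 55.1 pos [0.518  0.3496 0.3559] psi -7.9 tilt 0.0000 gap 0.000 ff 0.0 wf [-0.1  0.2 -0.3]
roll -0.1  then tool dx 0.0563 dy 0.3230 dz 0.0399
```

View pics/w7.png

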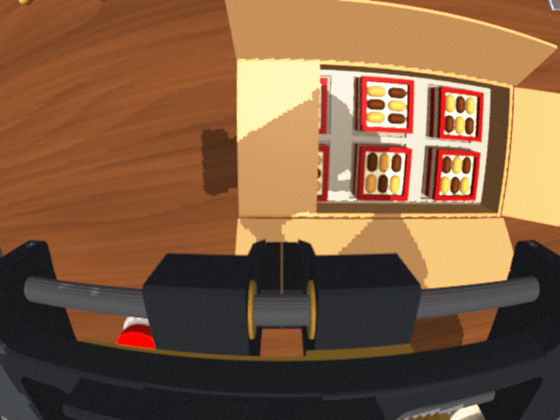

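```bash
python3 go.py .511 .026 -7.8 .15;python3 -m inch '0.006 0.053 0 0;0.006 0.053 0 0;0.006 0.053 0 0;0.006 0.053 0 0;0.006 0.053 0 0;0.006 0.053 0 0;0 0 0 0;0 0 0 0'; python3 go.py .511 .026 -7.8 .068
```

```text
t 55.1 pos [0.518  0.3496 0.3559] psi -7.9 tilt 0.0000 gap 0.000 ff 0.0 wf [-0.1  0.2 -0.3]
roll -0.1  then tool dx 0.0370 dy 0.3216 dz 0.0399
t: 56.08
tcp_pos: [0.51, 0.0298, 0.3555]
ee_rot: [0.998, -0.069, -0.001, -0.0]
wrist_force: [-0.2, 0.8, 0.3]
finger_gap: 0.0006
finger_force: 0.0
t 56.1 pos [0.51   0.0298 0.3555] psi -7.9 tilt 0.0000 gap 0.001 ff 0.0 wf [-0.2  0.8  0.3]
roll -0.1  then tool dx 0.0015 dy 0.0036 dz 0.1215
```

```bash
python3 -m inch '0 0.004 0.05 0;0 0 0.05 0;0 0 0.02 0;0 0 0 0;0 0 0 0'; python3 -m inch '0 -0.02 0 0;0 -0.02 0 0;0 -0.02 0 0;0 -0.02 0 0;0 -0.02 0 0;0 -0.022 0 0;0 0 0 0;0 0 0 0'; python3 go.py .551 .245 -7.8 .0535
```

```text
t: 56.7
tcp_pos: [0.5097, 0.0262, 0.2374]
ee_rot: [0.998, -0.068, 0.001, 0.0]
wrist_force: [-0.0, -0.6, 0.4]
finger_gap: 0.0005
finger_force: 0.0
t: 57.7
tcp_pos: [0.5262, 0.146, 0.2373]
ee_rot: [0.998, -0.069, 0.0, 0.0]
wrist_force: [-0.1, -1.0, 0.5]
finger_gap: 0.0006
finger_force: 0.0
t 57.7 pos [0.5262 0.146  0.2373] psi -7.9 tilt 0.0000 gap 0.001 ff 0.0 wf [-0.1 -1.   0.5]
roll -0.1  then tool dx 0.0112 dy -0.1015 dz 0.0178
```

```bash
python3 -m inch '0 0 0.009 0;0 0 0.007 0;0 0 0.002 0;0 0 0 0;0 0 0 0'; python3 -m inch '0 0 -0.06 0;0 0 -0.06 0;0 0 0 0;0 0 0 0'; python3 - <<'E'
from go import *
s,p,psi,ax=pose();f=grab_frame('wrist');P=wcloud(f,p,ax)
q=P-[.551,.245,0];a=np.radians(-7.8);c,si=np.cos(a),np.sin(a)
X=q[...,0]*c+q[...,1]*si;Y=-q[...,0]*si+q[...,1]*c;Z=P[...,2]
for m in((Y>.072)&(Y<.13),(Y<-.072)&(Y>-.13)):
    m=m&(f['range_z']>.2)&(abs(X-.03)<.03)&(Z>.03)&(Z<.1)
    print(m.sum(),np.polyfit(Y[m],Z[m],1),np.median(Z[m]))
E
python3 go.py .4023 .2654 -7.8 .15
```

```text
t: 58.32
tcp_pos: [0.5262, 0.1459, 0.2193]
ee_rot: [0.998, -0.069, 0.0, 0.0]
wrist_force: [-3.5, -1.9, 10.4]
finger_gap: 0.0007
finger_force: 5.1
t: 58.82
tcp_pos: [0.526, 0.1461, 0.3377]
ee_rot: [0.998, -0.069, -0.001, 0.0]
wrist_force: [0.9, -0.2, -0.6]
finger_gap: 0.0006
finger_force: 0.0
2948 [0.05242845 0.04755328] 0.053326609285783366
5110 [-0.00027782  0.05334029] 0.05335764360460646
t 58.9 pos [0.5261 0.1461 0.3371] psi -7.9 tilt 0.0000 gap 0.000 ff 0.0 wf [-0.2  0.2  0. ]
roll -0.1  then tool dx -0.1388 dy -0.1014 dz 0.0211
```

```bash
python3 -m inch '-0.046 -0.034 0 0;-0.046 -0.034 0 0;-0.047 -0.033 0 0;0 0 0 0;0 0 0 0;0 0 0.05 0;0 0 0.05 0;0 0 0 0'; python3 go.py .4023 .2654 -7.8 .070
```

```text
t: 59.88
tcp_pos: [0.403, 0.2643, 0.2361]
ee_rot: [0.998, -0.07, -0.003, 0.002]
wrist_force: [-0.1, -0.0, 1.2]
finger_gap: 0.0004
finger_force: 0.0
t 59.9 pos [0.403  0.2643 0.2361] psi -8.0 tilt 0.0000 gap 0.000 ff 0.0 wf [-0.1 -0.   1.2]
roll -0.2  then tool dx -0.0008 dy -0.0010 dz 0.0001
```

```bash
python3 -m inch '0.021 0 0 0;0.021 0 0 0;0.021 0 0 0;0.021 0 0 0;0.021 0 0 0;0.022 0 0 0;0 0 0 0'; python3 go.py .53 .245 -7.8 .0565;python3 -m inch '0 0 0.006 0;0 0 0.005 0;0 0 0.003 0;0 0 0 0;0 0 0 0';  python3 -m inch '0 0 -0.06 0;0 0 -0.06 0;0 0 0 0;0 0 0 0';python3 - <<'E'
from go import *
s,p,psi,ax=pose();f=grab_frame('wrist');P=wcloud(f,p,ax)
q=P-[.551,.245,0];a=np.radians(-7.8);c,si=np.cos(a),np.sin(a)
X=q[...,0]*c+q[...,1]*si;Y=-q[...,0]*si+q[...,1]*c;Z=P[...,2]
m=(f['range_z']>.2)&(X<-.005)&(X>-.06)&(abs(Y)<.13)&(Z>.03)&(Z<.1)
print(m.sum(),np.polyfit(X[m],Z[m],1),np.median(Z[m]))
m=(f['range_z']>.2)&(X>.08)&(abs(Y)<.1)&(Z>.06)&(Z<.16)&(X<.15)
print('far',m.sum(),X[m].max(),Z[m].max())
E
python3 go.py .700 .225 -7.8 .16
```

```text
t: 60.75
tcp_pos: [0.5298, 0.2471, 0.2404]
ee_rot: [0.998, -0.07, 0.001, -0.0]
wrist_force: [-0.0, -0.3, -0.1]
finger_gap: 0.0001
finger_force: 0.1
t 60.8 pos [0.5298 0.2471 0.2404] psi -8.0 tilt 0.0000 gap 0.000 ff 0.1 wf [-0.  -0.3 -0.1]
roll -0.2  then tool dx 0.0005 dy 0.0020 dz 0.0179
t: 61.38
tcp_pos: [0.5282, 0.248, 0.2248]
ee_rot: [0.998, -0.069, -0.0, -0.0]
wrist_force: [-0.6, 0.3, -0.3]
finger_gap: 0.0007
finger_force: 0.0
t: 61.88
tcp_pos: [0.528, 0.2479, 0.3441]
ee_rot: [0.998, -0.069, -0.001, 0.0]
wrist_force: [0.6, -0.7, 0.1]
finger_gap: 0.0005
finger_force: 0.0
17089 [0.01851018 0.05839611] 0.05780064194144141
far 6471 0.09572024769331307 0.10302634789248896
t 61.9 pos [0.528  0.2479 0.3434] psi -7.9 tilt 0.0000 gap 0.000 ff 0.0 wf [ 0.   0.3 -0. ]
roll -0.1  then tool dx 0.1735 dy -0.0007 dz 0.0174
```

```bash
python3 go.py .694 .185 -7.8 .07;python3 -m inch '0.045 0.01 0 0;0.045 0.01 0 0;0.045 0.01 0 0;0.038 0.009 0 0;0 0 0 0;0 0 0 0';python3 go.py .694 .185 -7.8 .07
```

```text
t 61.9 pos [0.528  0.2479 0.3434] psi -7.9 tilt 0.0000 gap 0.000 ff 0.0 wf [ 0.   0.3 -0. ]
roll -0.1  then tool dx 0.1730 dy 0.0398 dz 0.1074
t: 62.68
tcp_pos: [0.6939, 0.1858, 0.3433]
ee_rot: [0.998, -0.069, -0.001, 0.0]
wrist_force: [-0.1, 0.2, 0.0]
finger_gap: 0.0003
finger_force: 0.0
t 62.7 pos [0.6939 0.1858 0.3433] psi -7.9 tilt 0.0000 gap 0.000 ff 0.0 wf [-0.1  0.2  0. ]
roll -0.1  then tool dx 0.0003 dy 0.0008 dz 0.1073
```

```bash
python3 -m inch '0 0 0.04 0;0 0 0.04 0;0 0 0.027 0;0 0 0 0;0 0 0 0'; python3 -m inch '-0.021 0 0 0;-0.021 0 0 0;-0.021 0 0 0;-0.021 0 0 0;-0.021 0 0 0;-0.022 0 0 0;0 0 0 0'; python3 go.py .57 .21 -7.8 .0570
```

```text
t: 63.3
tcp_pos: [0.6941, 0.186, 0.2395]
ee_rot: [0.998, -0.069, 0.001, -0.0]
wrist_force: [0.3, 0.5, 0.3]
finger_gap: 0.0004
finger_force: 0.0
t: 64.18
tcp_pos: [0.5678, 0.2035, 0.2396]
ee_rot: [0.998, -0.069, 0.001, -0.0]
wrist_force: [0.3, 0.2, 0.3]
finger_gap: 0.0003
finger_force: 0.0
t 64.2 pos [0.5678 0.2035 0.2396] psi -7.9 tilt 0.0000 gap 0.000 ff 0.0 wf [0.3 0.2 0.3]
roll -0.1  then tool dx 0.0012 dy -0.0068 dz 0.0166
```

```bash
python3 -m inch '0 0 0.006 0;0 0 0.006 0;0 0 0.005 0;0 0 0 0;0 0 0 0';  python3 -m inch '0 0 -0.06 0;0 0 -0.06 0;-0.05 0 0 0;-0.03 0 0 0;0 0 0 0;0 0 0 0';python3 - <<'E'
from go import *
s,p,psi,ax=pose();f=grab_frame('wrist');save(f,'w8.png');P=wcloud(f,p,ax)
q=P-[.551,.245,0];a=np.radians(-7.8);c,si=np.cos(a),np.sin(a)
X=q[...,0]*c+q[...,1]*si;Y=-q[...,0]*si+q[...,1]*c;Z=P[...,2]
for l,h in((-.06,-.005),(.005,.06)):
    m=(f['range_z']>.2)&(X<h)&(X>l)&(abs(Y)<.13)&(Z>.03)&(Z<.1)
    print(m.sum(),np.polyfit(X[m],Z[m],1),np.median(Z[m]))
E
```

```text
t: 64.8
tcp_pos: [0.5688, 0.2028, 0.2226]
ee_rot: [0.998, -0.069, 0.001, -0.0]
wrist_force: [-5.9, -1.8, 19.6]
finger_gap: 0.0002
finger_force: 9.5
t: 65.55
tcp_pos: [0.4902, 0.2139, 0.3406]
ee_rot: [0.998, -0.069, 0.0, 0.0]
wrist_force: [1.1, -0.9, 0.1]
finger_gap: 0.0003
finger_force: 0.0
18465 [0.01972561 0.05836194] 0.05773105062036665
19377 [-0.00086143  0.05686668] 0.05683947010593332
```

View pics/w8.png

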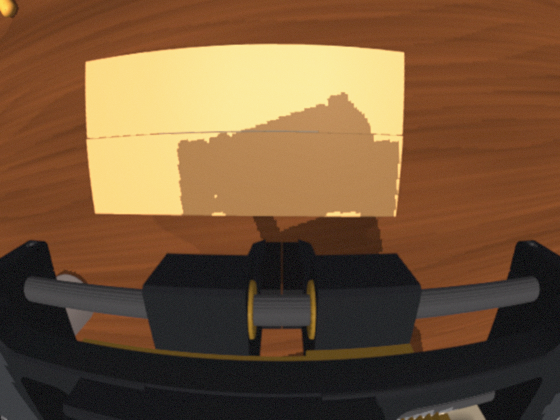

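The picture shows the carton closed, its top spanning about (85–405, 45–215). All flaps are within 0.02 rad of flat and the tool is clear.

```bash
python3 -c "
from bench import ctrl
print(ctrl.sign_off())"
```

```text
the job is handed in; nothing more can be done
None
```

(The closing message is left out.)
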